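# Weigh the tins of fish together

### The arm

A 6-joint arm with a two-finger parallel gripper is mounted at the origin on a cart in front of the work surface, level with it; the furniture and walls round the work are solid. World frame = base frame: x ahead of the robot, y to its left, z up, the work surface at z = 0. Lengths are in m, angles in degrees, forces in N, time in s.
With the tool pointing down it reaches from about 0.3 to 0.85 m from the base axis. Payload 4.2 kg.
Tool frame: the origin (TCP) lies midway between the tips of the shut fingers; the grasp point (between the pads) lies 19 mm behind it; z points along the fingers, y is the direction in which the jaws open and shut (so a half turn about z gives the same grasp; the last joint's range is limited). The gripper opens to 91 mm and grips with 3 to 60 N. Pads are 32 mm wide; open, the fingers measure 118 mm over their backs; the gripper's body (76 mm by 178 mm) begins 60 mm behind the grasp point.
Start: joints at [-76.547, 18.312, 89.639, -0, 72.044, -1.146], TCP at [0.145, -0.556, 0.214] pointing down, gripper open.
Joint ranges: [-177.97, 177.97], [-48.28, 115.42], [12.27, 149.76], [-77.06, 257.06], [2.81, 150.46], [-146.56, 146.56]. Speed limits (degrees/s): [147.25, 147.25, 180, 180, 180, 180].

### API

Orientations are given as [roll, pitch, yaw] about the fixed x, y, z axes, in that order (R = Rz(yaw) Ry(pitch) Rx(roll)).
In Python, from cell import arm gives the robot as it stands. The module is installed in compiled form; this text tells all that it offers.
- The arm moves only by the tool servo_tool, never from a script. Its argument "moves" is a list of rows, each a list of 7 numbers: the shift along the tool's x, y, z scaled (see below), then the turn, a rotation vector about the tool's x, y, z scaled (see below), then the opening, from 0 (shut) to 1 (fully open). In form: [[dx, dy, dz, wx, wy, wz, claw], ...]. A call has 1 to 12 rows; each row shifts and turns the commanded pose from where the row before left it, along the tool's axes as they then stand; what a row does not reach is not made up. The controller multiplies each number of a shift by 0.03 m and each number of a turn by 6 degrees. A row lasts 1/12 s, in which the tool goes at most 41.7 mm and 7.16 degrees, less where a joint would pass 70% of its speed; a pose out of reach is approached as far as the arm can. A call with a number of a shift or a turn outside -1 to 1 is refused whole. A call with a gripper value outside its range is refused whole. The fingers move at their own pace and stop on an object; "force" is the grip in N (left out, the last holds). Time passes only in rows, so rows that do not move let the fingers close. It gives the time, the measured TCP pose, the force and the opening at its end, in the units of the state.
- arm.sense(): the state, without advancing time (a new reading comes with each control period).
- arm.camera(name): name is "scene" or "top" or "wrist"; returns a dict with "frame" (384x512x3 uint8, red, green, blue), "range_z" (384x512 float32, m along the optical axis (not along the pixel's ray), 0 where there is no reading), "vertical_fov" (degrees; the focal length in pixels is half the picture's height over the tangent of half this angle, whatever the lens; pixels are square), "cx", "cy" (the principal point, pixels), "R" (3x3) and "t" (3): a world point X has camera coordinates R X + t. Camera axes: x right, y down, z forward; pixel columns grow to the right and rows downward; lengths in m; the calibration is good to about 2 mm. The wrist camera is an equidistant fisheye: a pixel r from the principal point sees the ray r / f radians off the axis. A picture is of the moment at which its call begins.
- arm.sign_off(): hands the job in, once; it reports no verdict.
The state is a dict: "t": time; "q": joint angles; "joint_velocities": joint speeds; "joint_efforts": joint torques, N m; "tool_pos": TCP position; "ee_rot": TCP orientation; "force": force on the tool from outside, world axes, zero at the start; "ft_torque": the same for the moment, N m; "gripper_width": finger opening in m.
Only numpy, scipy, OpenCV 4.12 (cv2) and the standard library are available. Lean on these libraries where they do the work, as an engineer would, in place of code of your own. Each camera call takes 0.05 s, during which the arm holds its last target.

### The job

Weigh the tins of fish together: take the kitchen timer off the kitchen scale and stand it on the worktop, set the empty steel bowl in the middle of the scale's round pan, let go and press the round tare key gently. Then stack all the flat tins squarely in one column in the middle of the bowl, and last press the square hold key to keep the reading. Do not press tare again once a tin is in the bowl, and leave the mug, the shaker and the pepper mill where they are.

Things in the scene. Friction and masses are not known exactly. Their poses are not given: they have to be found in the camera images.
- scale: flat white kitchen scale, fixed to the worktop, 230 x 185 mm, top of its housing 18 mm above the worktop. Origin: on the worktop under the centre of its round pan; x points from the keys to the pan (away from the robot), z up; the housing runs from x = -140 to +90 mm and y = -92 to +92 mm. A dark display lies between the two keys
- pan (a point): centre of the top of the scale's flat round steel pan (170 mm across, 22 mm above the worktop, no rim); axes as the scale's
- tare_top (a point): centre of the top of the round tare key, 32 mm across, 3 mm proud of the housing, at x = -112, y = +60 mm of the scale (the left key as seen from the robot)
- tare_key (a joint): how far the tare key is pressed, in m: membrane key of 1.5 mm travel, 0 when free; it starts to yield at 2 N, registers at 0.9 mm (about 5 N) and is at its stop at 6.6 N; it springs back
- hold_top (a point): centre of the top of the square hold key, 30 x 30 mm, 3 mm proud of the housing, at x = -112, y = -60 mm of the scale (the right key as seen from the robot)
- hold_key (a joint): how far the hold key is pressed, in m; same travel and forces as the tare key
- bowl: shallow round steel bowl, empty, about 0.28 kg: 164 mm across the rim, 38 mm high, wall 8 mm thick and nearly upright (flares 4 mm between heights 10 and 38 mm), foot 132 mm across, flat inner floor 6 mm above its underside and about 124 mm across, 132 mm free width inside at half height. Lift it by pinching the wall from above. Origin: centre of its underside, z up. Starts on the wooden board
- tin_a: flat rounded-rectangular fish tin, bare metal with a pale paper sleeve and a ring pull on its lid, 92 x 58 mm and 30 mm tall, stiff, flat top and bottom; about 0.16 kg. Origin: centre of its underside; x along its 92 mm length, z up. All the tins are alike and one or more may be absent. Starts on the wooden board, if there
- tin_b: flat rounded-rectangular fish tin, bare metal with a pale paper sleeve and a ring pull on its lid, 92 x 58 mm and 30 mm tall, stiff, flat top and bottom; about 0.16 kg. Origin: centre of its underside; x along its 92 mm length, z up. All the tins are alike and one or more may be absent. Starts on the worktop between the scale and the board, if there
- tin_c: flat rounded-rectangular fish tin, bare metal with a pale paper sleeve and a ring pull on its lid, 92 x 58 mm and 30 mm tall, stiff, flat top and bottom; about 0.16 kg. Origin: centre of its underside; x along its 92 mm length, z up. All the tins are alike and one or more may be absent. Starts on the worktop between the scale and the board, if there
- tin_d: flat rounded-rectangular fish tin, bare metal with a pale paper sleeve and a ring pull on its lid, 92 x 58 mm and 30 mm tall, stiff, flat top and bottom; about 0.16 kg. Origin: centre of its underside; x along its 92 mm length, z up. All the tins are alike and one or more may be absent. Starts on the worktop between the scale and the board, if there
- kitchen_timer: squat round wind-up kitchen timer, red and white, 64 mm across and 52 mm tall, about 0.11 kg; its sides can be gripped across. Origin: centre of its underside, z up. Starts upright on the scale's pan; there is free worktop to the left of the scale and behind it
- board: striped wooden chopping board, fixed, 210 x 330 mm and 22 mm thick, lying to the right over the sink's drainer; the worktop ends at its left side. Origin: centre of its underside; x along the 210 mm side, y along the 330 mm side, z up
- mug: green and white mug standing behind the scale, 86 mm across (121 with its handle), 99 mm tall; origin at its underside; leave it alone
- shaker: small glass shaker with a grey cap, 44 mm across, 90 mm tall, behind the scale; origin at the centre of its underside; leave it alone
- pepper_mill: brown wooden pepper mill, 58 mm across, 160 mm tall, behind the scale; origin at the centre of its underside; leave it alone
There are look-alikes about, which are no part of the job. Several things have the shape of the kitchen_timer; the one meant has the colours described above.

How it is judged:
By the outcome, as a careful person would: the job done as asked, in the order asked, and still so for the second after the job is handed in, with the robot touching nothing.
Of tin_a, tin_b, tin_c, tin_d only 2 to 4 are there at a start; the rules pass over those that are not, and their reading is None.
At some moment in a run one of bowl may be knocked a few centimetres aside while the robot is not near it.
Once in a run the grip may slacken for a moment while it holds something.
It also fails if it takes over 210 s, if anything falls off the work surface, if the arm or the gripper's body presses on something with over 40 N, if the wrist force passes 120 N, or if a joint passes its speed limit or range.

## Working session

There is one attempt and no reset: what is moved stays moved. The work goes in short steps, Python scripts to look and compute and a tool call to move; the robot and the scene stay as the last step left them, time stands still between calls to the robot, and variables do not carry over. Pictures are saved under pics/ and viewed, and the job is handed in when it is done.

Besides the shell and the picture viewer there is one more tool, called after "Emit:" as name(argument=value, ...) on one line, values as JSON. servo_tool: Moves the arm, as the interface text tells. Its arguments: {"type":"object","properties":{"moves":{"type":"array","items":{"type":"array","items":{"type":"number"}}},"force":{"type":"number"}},"required":["moves"]}

```bash
mkdir -p pics; cat > h.py <<'E'
import numpy as np, cv2
from cell import arm
def snap(name,fn):
    c=arm.camera(name); np.savez('pics/'+fn+'.npz',**{k:np.asarray(v) for k,v in c.items()})
    cv2.imwrite('pics/'+fn+'.png',cv2.cvtColor(c['frame'],cv2.COLOR_RGB2BGR)); return c
def load(fn): return dict(np.load('pics/'+fn+'.npz'))
def f_of(c): return c['frame'].shape[0]/2/np.tan(np.radians(c['vertical_fov'])/2)
def cloud(c):
    f=f_of(c); z=c['range_z']; v,u=np.mgrid[:z.shape[0],:z.shape[1]]
    P=np.stack([(u-c['cx'])/f*z,(v-c['cy'])/f*z,z],-1)
    W=(P-c['t'])@c['R']; W[z==0]=np.nan; return W
def proj(c,X):
    p=c['R']@np.asarray(X)+c['t']; f=f_of(c); return p[0]/p[2]*f+c['cx'],p[1]/p[2]*f+c['cy']
E
python3 - <<'E'
from h import *
for n in ['scene','top','wrist']:
    c=snap(n,n+'0'); print(n,c['vertical_fov'],c['cx'],c['cy'],(-c['R'].T@c['t']).round(3))
s=arm.sense(); print({k:np.round(v,4) for k,v in s.items()})
E
```

```text
scene 44.60750347692736 250.16277108610836 190.40231366056034 [ 0.41  -0.836  1.115]
top 57.76914910061888 256.27710837392533 190.06860607361617 [ 0.443 -0.143  1.108]
wrist 65.70646984690485 257.6328741650143 193.89676455227578 [ 0.217 -0.539  0.384]
{'t': np.float64(0.15), 'q': array([-7.65467e+01,  1.83425e+01,  8.96882e+01,  2.50000e-03,
        7.20427e+01, -1.14620e+00]), 'joint_velocities': array([ 0.09  , -0.1832, -0.2769,  0.0877, -0.0505, -0.0187]), 'joint_efforts': array([-2.00000e-04, -4.12775e+01, -2.32155e+01,  7.28000e-02,
        4.34000e-02, -1.00000e-04]), 'tool_pos': array([ 0.1449, -0.5561,  0.2133]), 'ee_rot': array([-1.799266e+02, -3.800000e-03,  1.459870e+01]), 'force': array([ 0.9187, -0.252 ,  0.3605]), 'ft_torque': array([-0.0232, -0.0383,  0.015 ]), 'gripper_width': np.float64(0.0913)}
```

View pics/top0.png

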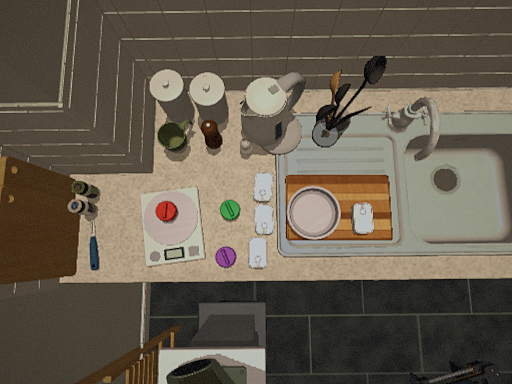

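View pics/scene0.png

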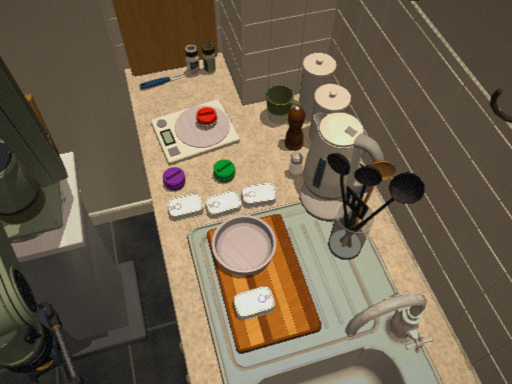

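The top view shows the red timer at (166,211) on the pan, the bowl at (313,212), a tin on the board at (363,218), and three tins at (263,187), (263,219) and (258,253). The green and purple timers are decoys. Next I'll measure these.

```bash
python3 - <<'E'
from h import *
c=load('top0'); W=cloud(c); np.set_printoptions(precision=4,suppress=True)
for n,(u,v) in dict(timer=(166,211),bowlfloor=(313,212),ta=(363,218),t1=(263,187),t2=(263,219),t3=(258,253),green=(230,210),purple=(226,257),worktop=(130,200),board=(345,190),pan=(185,222),house=(150,255)).items(): print(n,W[v,u])
# segment by height
def seg(u,v,r,zlo,zhi):
    m=np.zeros(W.shape[:2],bool); m[v-r:v+r,u-r:u+r]=1
    m&=(W[...,2]>zlo)&(W[...,2]<zhi); return m
for n,(u,v,r,a,b) in dict(timer=(166,211,18,.05,.09),ta=(363,218,22,.045,.06),t1=(263,187,18,.022,.04),t2=(263,219,18,.022,.04),t3=(258,253,18,.022,.04)).items():
    P=W[seg(u,v,r,a,b)]; rect=cv2.minAreaRect((P[:,:2]*1000).astype(np.float32)); print(n,len(P),np.median(P[:,2]),rect)
P=W[seg(313,212,32,.05,.07)]; print('bowl',cv2.minEnclosingCircle((P[:,:2]*1000).astype(np.float32)),np.median(P[:,2]))
P=W[seg(172,228,45,.0195,.03)]; 
m=seg(172,228,42,.012,.03);P=W[m];print('scale',cv2.minAreaRect((P[:,:2]*1000).astype(np.float32)))
big=cv2.resize(c['frame'][150:290,120:410],None,fx=2.7,fy=2.7,interpolation=cv2.INTER_CUBIC)
cv2.imwrite('pics/top0c.png',big[...,::-1])
E
```

```text
timer [0.5592 0.1311 0.0696]
bowlfloor [ 0.5561 -0.3164  0.0262]
ta [ 0.5337 -0.4639  0.0497]
t1 [ 0.6364 -0.1616  0.0291]
t2 [ 0.5357 -0.1602  0.028 ]
t3 [ 0.4321 -0.1435  0.0317]
green [ 0.562  -0.0597  0.0535]
purple [ 0.4215 -0.0478  0.0501]
worktop [ 0.6043  0.2678 -0.0031]
board [ 0.6254 -0.4211  0.0211]
pan [0.5295 0.0834 0.021 ]
house [0.4293 0.1889 0.0201]
timer 339 0.06211527890787768 ((560.6382446289062, 134.75674438476562), (59.695167541503906, 60.904850006103516), 89.71240997314453)
ta 556 0.04967367771396808 ((533.87255859375, -463.407958984375), (91.59487915039062, 58.7295036315918), 0.12205991894006729)
t1 497 0.02774164983324842 ((639.2400512695312, -161.41571044921875), (57.72515106201172, 92.74414825439453), 82.93255615234375)
t2 526 0.02782140448967422 ((541.146728515625, -162.46627807617188), (102.84611511230469, 57.88310623168945), 2.822129249572754)
t3 537 0.027781658190285136 ((433.82232666015625, -140.46775817871094), (55.16856384277344, 87.38887023925781), 89.14064025878906)
bowl ((551.9243774414062, -313.5292053222656), 81.87598419189453) 0.05895650502779925
scale ((519.05810546875, 125.96041870117188), (229.88438415527344, 185.32000732421875), 7.261518955230713)
```

View pics/top0c.png

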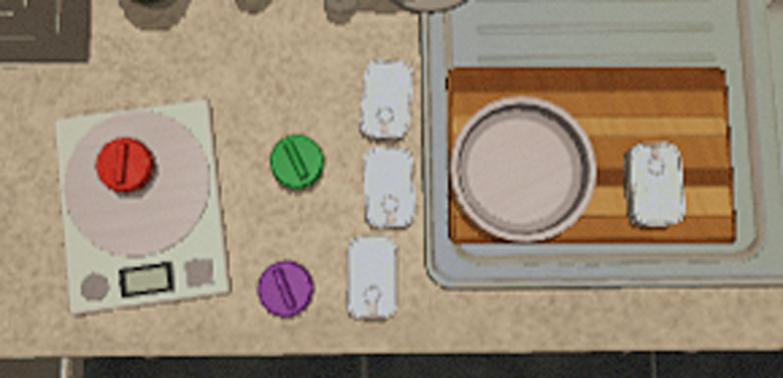

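View pics/wrist0.png

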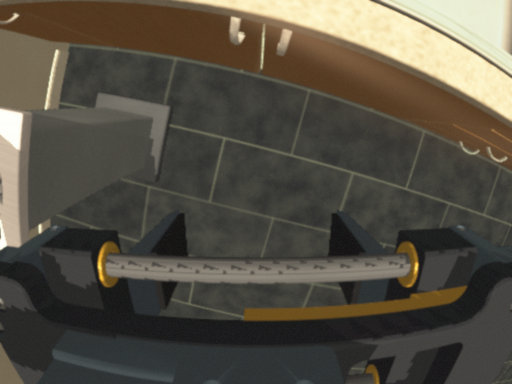

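```bash
cat >> h.py <<'E'
from scipy.optimize import minimize
def rectfit(P,c0,yaw0=0,L=.092,Wd=.058):
    # P: xy points of tin top; best rectangle of known size: maximise points inside soft
    def cost(p):
        a=p[2]; d=P-p[:2]; x=d@[np.cos(a),np.sin(a)]; y=d@[-np.sin(a),np.cos(a)]
        ex=np.maximum(abs(x)-L/2+.001,0); ey=np.maximum(abs(y)-Wd/2+.001,0)
        return np.minimum(np.hypot(ex,ey),.008).sum()
    best=None
    for a in np.radians(yaw0+np.arange(-12,13,3)):
        r=minimize(cost,[*c0,a],method='Nelder-Mead',options=dict(xatol=1e-5,fatol=1e-6,initial_simplex=[[*c0,a],[c0[0]+.006,c0[1],a],[c0[0],c0[1]+.006,a],[*c0,a+.1]]))
        if best is None or r.fun<best.fun: best=r
    return best.x[:2],np.degrees(best.x[2]),best.fun
def wrap(s): return np.round(s,4)
def need(x=None,y=None,z=None,yaw=None):
    from scipy.spatial.transform import Rotation as Ro
    s=arm.sense(); p=np.array(s['tool_pos']); R=Ro.from_euler('xyz',s['ee_rot'],degrees=True)
    t=np.array([x if x is not None else p[0],y if y is not None else p[1],z if z is not None else p[2]])
    print('t',round(float(s['t']),2),'pos',p.round(4),'rot',np.round(s['ee_rot'],2),'F',np.round(s['force'],1),'w',round(float(s['gripper_width']),4))
    print(' shift units tool xyz',(R.inv().apply(t-p)/.03).round(2), 'turn units z', None if yaw is None else round((s['ee_rot'][2]-yaw)/6,2))
E
python3 - <<'E'
from h import *
c=load('top0'); W=cloud(c); np.set_printoptions(precision=4,suppress=True)
for n,(x,y,a,b) in dict(ta=(.534,-.463,.042,.06),t1=(.639,-.161,.02,.04),t2=(.538,-.161,.02,.04),t3=(.434,-.143,.02,.04)).items():
    m=(W[...,2]>a)&(W[...,2]<b)&(abs(W[...,0]-x)<.06)&(abs(W[...,1]-y)<.05)
    print(n,rectfit(W[m][:,:2],(x,y)))
hsv=cv2.cvtColor(c['frame'],cv2.COLOR_RGB2HSV); 
m=((hsv[...,0]<8)|(hsv[...,0]>172))&(hsv[...,1]>150)&(hsv[...,2]>100)&(W[...,2]>.066)
m[:190]=0;m[240:]=0
print('timer top',W[m].mean(0),len(W[m]))
# keys by colour
print(W[256,155],W[251,193], 'mug/mill/shaker/kettle', W[135,172],W[130,209],W[146,246],W[95,266])
for X in ([.4252,.1745,.021],[.440,.0555,.021],[.5439,.1291,.022]): print(proj(c,X))
E
```

```text
ta (array([ 0.5333, -0.4638]), np.float64(1.1213124777797525), np.float64(0.021235350975043744))
t1 (array([ 0.6382, -0.1613]), np.float64(-6.774312011565297), np.float64(0.09803026923231029))
t2 (array([ 0.5346, -0.1628]), np.float64(1.07953350832449), np.float64(0.1818394510108564))
t3 (array([ 0.4336, -0.1406]), np.float64(-0.33191229966207636), np.float64(0.16))
timer top [0.5615 0.1346 0.0718] 54
[0.4261 0.1733 0.0204] [0.4401 0.0567 0.0203] mug/mill/shaker/kettle [0.8125 0.1319 0.0237] [ 0.7848 -0.0056  0.1455] [ 0.753  -0.1106  0.0882] [ 0.8421 -0.1689  0.2496]
(np.float64(154.53510255580585), np.float64(256.3070441455209))
(np.float64(193.3388987299655), np.float64(251.01497482607377))
(np.float64(170.4242159280456), np.float64(217.5333630361205))
```

Emit:
servo_tool(moves=[[0,0,0,0,0,-1,1],[0,0,0,0,0,-1,1],[0,0,0,0,0,-1,1],[0,0,0,0,0,-1,1],[0,0,0,0,0,-1,1],[0,0,0,0,0,-1,1],[0,0,0,0,0,-1,1],[0,0,0,0,0,-1,1],[0,0,0,0,0,-1,1],[0,0,0,0,0,-1,1],[0,0,0,0,0,-1,1],[0,0,0,0,0,-1,1]])

```text
t: 1.15
tool_pos: [0.1449, -0.5562, 0.2136]
ee_rot: [-180.0, -0.0, 86.9]
force: [-0.3, 0.9, -1.0]
gripper_width: 0.0915
```

Emit:
servo_tool(moves=[[0,0,0,0,0,-0.52,1],[1,0.6,0,0,0,0,1],[1,0.6,0,0,0,0,1],[1,0.6,0,0,0,0,1],[1,0.6,0,0,0,0,1],[1,0.6,0,0,0,0,1],[1,0.6,0,0,0,0,1],[1,0.6,0,0,0,0,1],[1,0.6,0,0,0,0,1],[1,0.6,0,0,0,0,1],[1,0.6,0,0,0,0,1],[1,0.6,0,0,0,0,1]])

```text
t: 2.15
tool_pos: [0.3449, -0.2258, 0.2139]
ee_rot: [180.0, 0.0, 89.7]
force: [0.4, -0.1, -0.5]
gripper_width: 0.0912
```

Emit:
servo_tool(moves=[[1,0.6,0,0,0,0,1],[1,0.6,0,0,0,0,1],[1,0.6,0,0,0,0,1],[1,0.6,0,0,0,0,1],[1,0.6,0,0,0,0,1],[1,0.6,0,0,0,0,1],[1,0.6,0,0,0,0,1],[1,0.6,0,0,0,0,1],[1,0.6,0,0,0,0,1],[1,0.6,0,0,0,0,1],[1,0.6,0,0,0,0,1],[1,0.6,0,0,0,0,1]])

```text
t: 3.15
tool_pos: [0.5627, 0.1332, 0.2136]
ee_rot: [-180.0, 0.0, 89.7]
force: [0.8, -0.7, 0.4]
gripper_width: 0.0912
```

```bash
python3 -c "
from h import *
need(.5612,.1346,.031,90)"
```

```text
t 3.15 pos [0.5627 0.1332 0.2136] rot [-1.7997e+02  2.0000e-02  8.9740e+01] F [ 0.8 -0.7  0.4] w 0.0912
 shift units tool xyz [ 0.05 -0.05  6.09] turn units z -0.04
```

Emit:
servo_tool(moves=[[0.05,-0.05,1,0,0,-0.04,1],[0,0,1,0,0,0,1],[0,0,1,0,0,0,1],[0,0,1,0,0,0,1],[0,0,1,0,0,0,1],[0,0,0.7,0,0,0,1],[0,0,0.38,0,0,0,1],[0,0,0,0,0,0,0.5],[0,0,0,0,0,0,0.5],[0,0,0,0,0,0,0.5],[0,0,0,0,0,0,0.5],[0,0,0,0,0,0,0.5]], force=25)

```text
t: 4.15
tool_pos: [0.5618, 0.1332, 0.0328]
ee_rot: [179.8, -0.0, 90.0]
force: [1.9, -0.1, 1.3]
gripper_width: 0.0629
```

Emit:
servo_tool(moves=[[0,0,0,0,0,0,0.5],[0,0,0,0,0,0,0.5],[0,0,0,0,0,0,0.5],[0,0,0,0,0,0,0.5]])

```text
t: 4.48
tool_pos: [0.5618, 0.1332, 0.0328]
ee_rot: [179.8, -0.0, 90.0]
force: [0.2, -1.3, 5.8]
gripper_width: 0.0624
```

Emit:
servo_tool(moves=[[0,0,-0.5,0,0,0,0.5],[0,0,-1,0,0,0,0.5],[0,0,-1,0,0,0,0.5],[0.5,-0.2,0,0,0,0,0.5],[1,-0.4,0,0,0,0,0.5],[1,-0.4,0,0,0,0,0.5],[1,-0.4,0,0,0,0,0.5],[1,-0.4,0,0,0,0,0.5],[0.6,-0.2,0,0,0,0,0.5],[0.4,0,0,0,0,0,0.5],[0,0,0,0,0,0,0.5],[0,0,0,0,0,0,0.5]])

```text
t: 5.48
tool_pos: [0.5011, 0.2977, 0.1062]
ee_rot: [-180.0, 0.1, 90.0]
force: [-0.1, -1.3, -1.4]
gripper_width: 0.0628
```

```bash
python3 -c "
from h import *
need(.505,.30,.0118,90); snap('top','t1')"
```

```text
t 5.48 pos [0.5011 0.2977 0.1062] rot [-1.7999e+02  6.0000e-02  9.0010e+01] F [-0.1 -1.3 -1.4] w 0.0628
 shift units tool xyz [0.08 0.13 3.15] turn units z 0.0
```

View pics/t1.png

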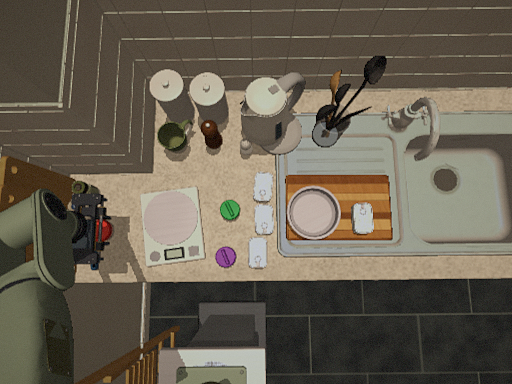

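Emit:
servo_tool(moves=[[-0.25,0,1,0,0,0,0.5],[0,0,1,0,0,0,0.5],[0,0,0.7,0,0,0,0.5],[0,0,0.3,0,0,0,0.5],[0,0,0.15,0,0,0,0.5],[0,0,0,0,0,0,0.5],[0,0,0,0,0,0,0.5]])

```text
t: 6.12
tool_pos: [0.5022, 0.2905, 0.013]
ee_rot: [179.9, -0.1, 89.9]
force: [-0.8, 0.7, -0.3]
gripper_width: 0.063
```

```bash
python3 -c "
from h import *
need(.505,.30,.0108,90); print(arm.sense()['force'])"
```

```text
t 6.12 pos [0.5022 0.2905 0.013 ] rot [ 1.7988e+02 -6.0000e-02  8.9900e+01] F [-0.8  0.7 -0.3] w 0.063
 shift units tool xyz [0.32 0.09 0.07] turn units z -0.02
[-0.82844199  0.71268285 -0.33104068]
```

Emit:
servo_tool(moves=[[0,0,0.06,0,0,0,0.5],[0,0,0,0,0,0,0.5],[0,0,0,0,0,0,1],[0,0,0,0,0,0,1],[0,0,0,0,0,0,1],[0,0,0,0,0,0,1],[0,0,-0.5,0,0,0,1],[0,0,-1,0,0,0,1],[0,0,-1,0,0,0,1],[0,0,-1,0,0,0,1],[0,0,-1,0,0,0,1],[0,0,-1,0,0,0,1]])

```text
t: 7.12
tool_pos: [0.5007, 0.2905, 0.1768]
ee_rot: [180.0, -0.0, 90.0]
force: [1.0, -0.4, 0.2]
gripper_width: 0.0912
```

```bash
python3 -c "
from h import *
need(.477,-.3135,.16,90)"
```

```text
t 7.12 pos [0.5007 0.2905 0.1768] rot [179.99  -0.    89.96] F [ 1.  -0.4  0.2] w 0.0912
 shift units tool xyz [-20.13  -0.78   0.56] turn units z -0.01
```

Emit:
servo_tool(moves=[[-1,0,0,0,0,0,1],[-1,0,0,0,0,0,1],[-1,0,0,0,0,0,1],[-1,0,0,0,0,0,1],[-1,0,0,0,0,0,1],[-1,0,0,0,0,0,1],[-1,0,0,0,0,0,1],[-1,0,0,0,0,0,1],[-1,0,0,0,0,0,1],[-1,0,0,0,0,0,1],[-1,0,0,0,0,0,0.5],[-1,0,0,0,0,0,0.5]])

```text
t: 8.12
tool_pos: [0.5004, -0.0709, 0.1754]
ee_rot: [180.0, 0.0, 90.0]
force: [0.7, -0.4, -0.7]
gripper_width: 0.0807
```

Emit:
servo_tool(moves=[[-1,-0.2,0,0,0,0,0.5],[-1,-0.2,0,0,0,0,0.5],[-1,-0.2,0,0,0,0,0.5],[-1,-0.2,0,0,0,0,0.5],[-1,0,0,0,0,0,0.5],[-1,0,0,0,0,0,0.5],[-1,0,0,0,0,0,0.5],[-0.9,0,0,0,0,0,0.5],[0,0,0,0,0,0,0.5]])

```text
t: 8.87
tool_pos: [0.4766, -0.311, 0.1752]
ee_rot: [179.9, 0.2, 89.8]
force: [-0.2, -0.1, 0.4]
gripper_width: 0.0456
```

```bash
python3 - <<'E'
from h import *
for n in('top','wrist','scene'): snap(n,n+'2')
c=load('top2'); W=cloud(c)
m=(W[...,2]>.05)&(W[...,2]<.07)&(np.hypot(W[...,0]-.552,W[...,1]+.3135)<.11); print(m.sum())
P=W[m][:,:2]
from scipy.optimize import least_squares
# robust circle on outermost points
r=least_squares(lambda p:np.hypot(P[:,0]-p[0],P[:,1]-p[1])-.078,[.552,-.3135],loss='soft_l1',f_scale=.002); print(r.x)
need(r.x[0]-.0765,r.x[1],.036,90)
E
```

```text
291
[ 0.55075119 -0.31348849]
t 9.02 pos [ 0.4762 -0.3059  0.175 ] rot [-1.7997e+02 -6.0000e-02  8.9930e+01] F [-0.6 -0.2  0. ] w 0.0455
 shift units tool xyz [-0.26 -0.06  4.63] turn units z -0.01
```

View pics/wrist2.png

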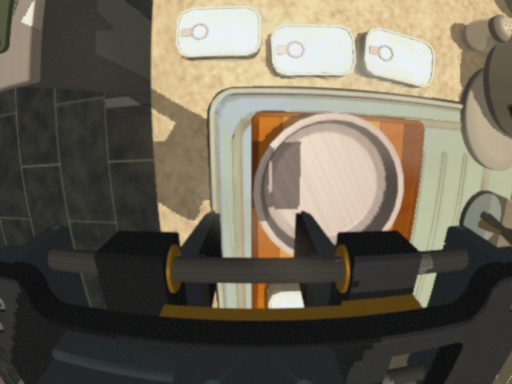

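View pics/scene2.png

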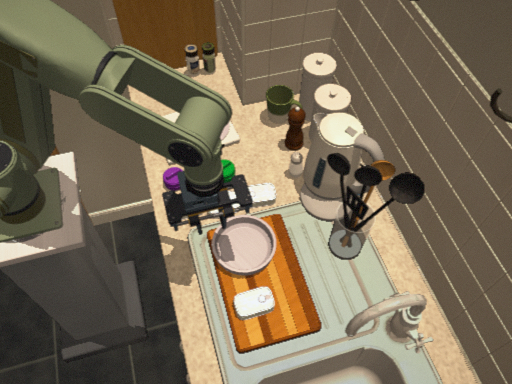

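View pics/top2.png

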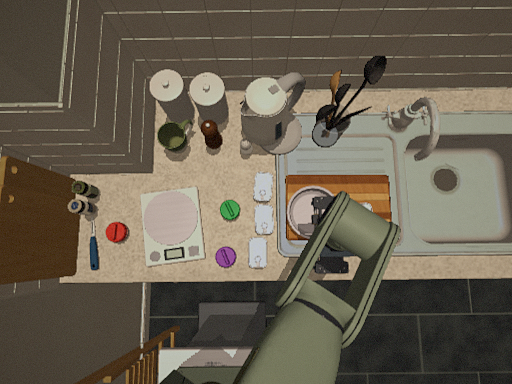

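Emit:
servo_tool(moves=[[-0.26,-0.06,1,0,0,0,0.5],[0,0,1,0,0,0,0.5],[0,0,1,0,0,0,0.5],[0,0,0.8,0,0,0,0.5],[0,0,0.5,0,0,0,0.5],[0,0,0.3,0,0,0,0.5],[0,0,0,0,0,0,0.5],[0,0,0,0,0,0,0],[0,0,0,0,0,0,0],[0,0,0,0,0,0,0],[0,0,0,0,0,0,0],[0,0,0,0,0,0,0]], force=45)

```text
t: 10.02
tool_pos: [0.4754, -0.3146, 0.0382]
ee_rot: [179.9, 0.1, 89.9]
force: [1.5, 0.1, 0.5]
gripper_width: 0.0151
```

Emit:
servo_tool(moves=[[0,0,0,0,0,0,0],[0,0,0,0,0,0,0],[0,0,0,0,0,0,0],[0,0,0,0,0,0,0]])

```text
t: 10.35
tool_pos: [0.476, -0.3155, 0.0383]
ee_rot: [179.8, 0.1, 89.9]
force: [1.0, -2.6, 4.5]
gripper_width: 0.0106
```

Emit:
servo_tool(moves=[[0,0,-0.3,0,0,0,0],[0,0,-0.6,0,0,0,0],[0,0,-0.8,0,0,0,0],[0,0,-0.8,0,0,0,0],[0,0,-0.5,0,0,0,0],[0,0,0,0,0,0,0]])

```text
t: 10.85
tool_pos: [0.4746, -0.3141, 0.1295]
ee_rot: [180.0, 0.1, 90.0]
force: [1.3, -0.4, -3.2]
gripper_width: 0.0086
```

```bash
python3 - <<'E'
from h import *
snap('scene','scene3')
need(.544-.0765,.129,.1,90)
E
```

```text
t 10.9 pos [ 0.4739 -0.3136  0.1275] rot [-1.7991e+02 -3.0000e-02  9.0020e+01] F [ 0.4  0.5 -2.9] w 0.0086
 shift units tool xyz [14.75 -0.21  0.93] turn units z 0.0
```

View pics/scene3.png

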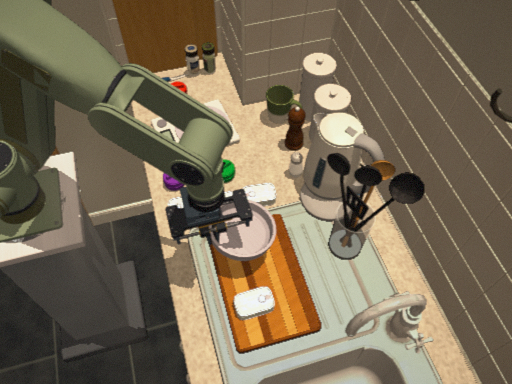

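Emit:
servo_tool(moves=[[0.5,0,0,0,0,0,0],[1,0,0,0,0,0,0],[1,0,0,0,0,0,0],[1,0,0,0,0,0,0],[1,0,0,0,0,0,0],[1,0,0,0,0,0,0],[1,0,0,0,0,0,0],[1,0,0,0,0,0,0],[1,0,0,0,0,0,0],[1,0,0,0,0,0,0],[1,0,0,0,0,0,0],[1,0,0,0,0,0,0]], force=50)

```text
t: 11.9
tool_pos: [0.4717, 0.0327, 0.1251]
ee_rot: [-179.6, 0.0, 90.0]
force: [0.8, 0.1, -3.3]
gripper_width: 0.0083
```

Emit:
servo_tool(moves=[[1,-0.2,0,0,0,0,0],[1,0,0,0,0,0,0],[0.8,0,0,0,0,0,0],[0.45,0,0,0,0,0,0],[0,0,0,0,0,0,0],[0,0,0,0,0,0,0]])

```text
t: 12.4
tool_pos: [0.4666, 0.1286, 0.1254]
ee_rot: [-179.7, 0.1, 90.1]
force: [-0.2, -0.8, -3.2]
gripper_width: 0.0085
```

```bash
cat >> h.py <<'E'
from scipy.optimize import least_squares
def bowlfit(c,zr,c0,rad=.11):
    W=cloud(c); m=(W[...,2]>zr-.008)&(W[...,2]<zr+.01)&(np.hypot(W[...,0]-c0[0],W[...,1]-c0[1])<rad)
    P=W[m]; r=least_squares(lambda p:np.hypot(P[:,0]-p[0],P[:,1]-p[1])-.078,c0,loss='soft_l1',f_scale=.002)
    A=np.c_[P[:,:2],np.ones(len(P))]; pl=np.linalg.lstsq(A,P[:,2],rcond=None)[0]
    print('bowl',len(P),r.x.round(4),'rim z',np.median(P[:,2]).round(4),'tilt',np.degrees(pl[:2]).round(2)); return r.x
E
python3 - <<'E'
from h import *
c=snap('top','t4');snap('scene','s4')
need(.544-.0765,.129,.04,90)
zr=arm.sense()['tool_pos'][2]-.0383+.06
bowlfit(c,zr,(.544,.129))
E
```

```text
t 12.5 pos [0.4675 0.1276 0.126 ] rot [-1.798e+02  7.000e-02  8.996e+01] F [-0.6 -0.8 -3.2] w 0.0086
 shift units tool xyz [0.05 0.01 2.87] turn units z -0.01
bowl 75 [0.5431 0.1305] rim z 0.1438 tilt [-4.91  0.65]
```

View pics/t4.png

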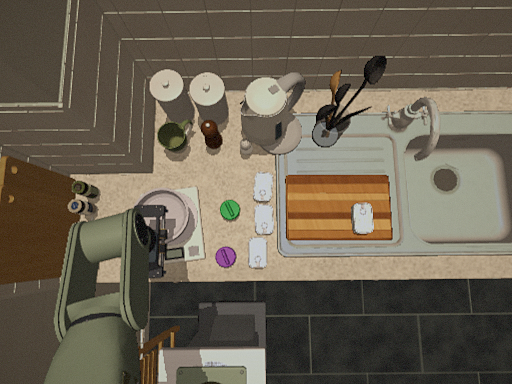

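View pics/s4.png

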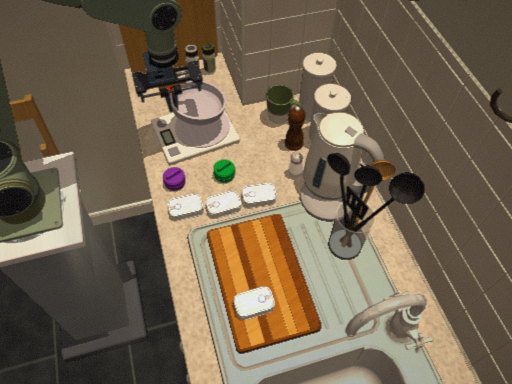

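Emit:
servo_tool(moves=[[0,0,0.5,0,0,0,0],[0,0,0.7,0,0,0,0],[0,0,0.6,0,0,0,0],[0,0,0.4,0,0,0,0],[0,0,0.1,0,0,0,0],[0,0,0,0,0,0,0]], force=30)

```text
t: 13.0
tool_pos: [0.468, 0.1271, 0.0576]
ee_rot: [-179.8, 0.1, 89.9]
force: [-1.2, -2.1, 1.9]
gripper_width: 0.0088
```

Emit:
servo_tool(moves=[[0,0,0.1,0,0,0,0],[0,0,0.1,0,0,0,0],[0,0,0,0,0,0,0]], force=15)

```text
t: 13.25
tool_pos: [0.4696, 0.1282, 0.0527]
ee_rot: [179.9, -0.0, 89.9]
force: [-1.9, -1.4, 1.0]
gripper_width: 0.01
```

```bash
python3 - <<'E'
from h import *
c=snap('top','t5')
need(.544-.0765,.129,.0383,90)
bowlfit(c,.062,(.544,.129))
E
```

```text
t 13.3 pos [0.4696 0.1282 0.0528] rot [ 1.7991e+02 -1.0000e-02  8.9950e+01] F [-1.1 -1.1  1.6] w 0.0093
 shift units tool xyz [ 0.03 -0.07  0.48] turn units z -0.01
bowl 314 [0.5427 0.1303] rim z 0.0617 tilt [-3.72 -1.39]
```

Contact on the far foot; continue down gently with low grip so it levels.

Emit:
servo_tool(moves=[[0,0,0.1,0,0,0,0],[0,0,0.1,0,0,0,0],[0,0,0.1,0,0,0,0],[0,0,0.1,0,0,0,0],[0,0,0,0,0,0,0],[0,0,0,0,0,0,0]], force=10)

```text
t: 13.8
tool_pos: [0.4689, 0.1284, 0.0401]
ee_rot: [-180.0, 0.0, 90.0]
force: [-3.0, -0.6, 2.9]
gripper_width: 0.0106
```

```bash
python3 - <<'E'
from h import *
c=snap('top','t6');snap('scene','s6')
need(.544-.0765,.129,.0383,90)
bowlfit(c,.06,(.544,.129))
E
```

```text
t 13.9 pos [0.4689 0.1284 0.0401] rot [-179.98    0.     89.95] F [-2.6  0.1  2.8] w 0.0105
 shift units tool xyz [ 0.02 -0.05  0.06] turn units z -0.01
bowl 331 [0.5415 0.1298] rim z 0.0597 tilt [ 0.   -0.47]
```

Emit:
servo_tool(moves=[[0,0,0,0,0,0,0.45],[0,0,0,0,0,0,0.45],[0,0,0,0,0,0,0.45],[0,0,0,0,0,0,0.45],[0,0,-0.4,0,0,0,0.45],[0,0,-0.8,0,0,0,0.45],[0,0,-1,0,0,0,0.45],[0,0,-1,0,0,0,0.45],[0,-1,0,0,0,0,0],[0,-1,0,0,0,0,0],[0,-1,0,0,0,0,0],[0,0,0,0,0,0,0]])

```text
t: 14.9
tool_pos: [0.373, 0.1274, 0.1356]
ee_rot: [-179.7, 0.1, 90.0]
force: [0.1, -0.3, -1.0]
gripper_width: 0.0176
```

```bash
python3 - <<'E'
from h import *
c=snap('top','t7')
need(.4252,.1745,.05,90)
bowlfit(c,.06,(.544,.129))
c=snap('scene','s7');bowlfit(c,.06,(.544,.129))
W=cloud(load('top7'if 0 else 't7'))
m=(W[...,2]>.05)&(W[...,2]<.07)&(np.hypot(W[...,0]-.544,W[...,1]-.129)<.1);print(cv2.minEnclosingCircle((W[m][:,:2]*1000).astype(np.float32)))
E
```

```text
t 14.95 pos [0.3765 0.128  0.1362] rot [-1.7995e+02  2.0000e-02  9.0020e+01] F [ 0.8 -0.3 -0.4] w 0.0134
 shift units tool xyz [1.55 1.63 2.87] turn units z 0.0
bowl 478 [0.5425 0.129 ] rim z 0.0594 tilt [-0.01 -0.34]
bowl 470 [0.5438 0.1288] rim z 0.0586 tilt [-0.03 -0.17]
((542.8963012695312, 130.23231506347656), 82.13154602050781)
```

View pics/t7.png

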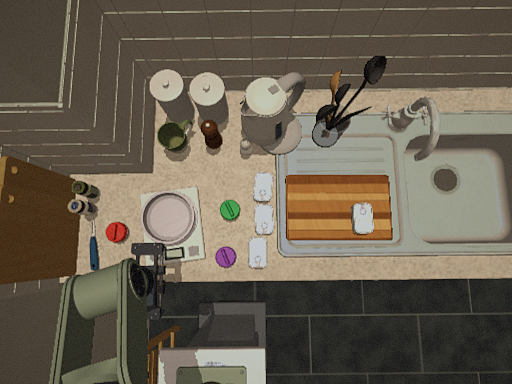

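Emit:
servo_tool(moves=[[0.75,0.8,0,0,0,0,0],[0.8,0.83,0,0,0,0,0],[0,0,1,0,0,0,0],[0,0,1,0,0,0,0],[0,0,0.6,0,0,0,0],[0,0,0.3,0,0,0,0],[0,0,0,0,0,0,0],[0,0,0,0,0,0,0]])

```text
t: 15.67
tool_pos: [0.4291, 0.175, 0.0494]
ee_rot: [180.0, -0.0, 89.9]
force: [0.9, 0.1, 1.1]
gripper_width: 0.0006
```

```bash
python3 - <<'E'
from h import *
need(.4252,.1745,.0210,90)
snap('wrist','w8')
E
```

```text
t 15.67 pos [0.4291 0.175  0.0494] rot [ 1.7996e+02 -1.0000e-02  8.9940e+01] F [0.9 0.1 1.1] w 0.0006
 shift units tool xyz [-0.02 -0.13  0.95] turn units z -0.01
```

View pics/w8.png

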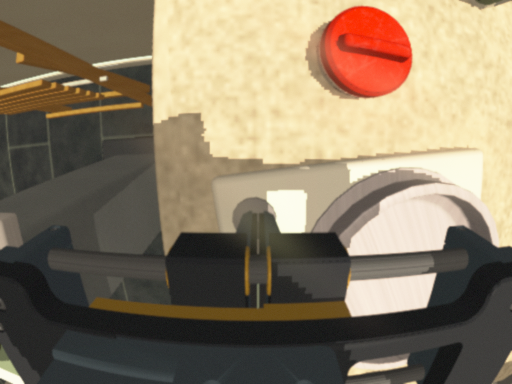

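Emit:
servo_tool(moves=[[0,-0.13,0.4,0,0,0,0],[0,0,0.3,0,0,0,0],[0,0,0.1,0,0,0,0],[0,0,0.05,0,0,0,0],[0,0,0,0,0,0,0]])

```text
t: 16.13
tool_pos: [0.4244, 0.1749, 0.0239]
ee_rot: [180.0, -0.0, 90.0]
force: [0.4, 0.2, 0.2]
gripper_width: 0.0002
```

Emit:
servo_tool(moves=[[0,0,0.03,0,0,0,0],[0,0,0.03,0,0,0,0]])

```text
t: 16.3
tool_pos: [0.4245, 0.175, 0.0223]
ee_rot: [179.9, -0.0, 90.0]
force: [0.4, 0.0, -0.4]
gripper_width: 0.0002
```

Emit:
servo_tool(moves=[[0,0,0.04,0,0,0,0],[0,0,0.03,0,0,0,0],[0,0,0,0,0,0,0]])

```text
t: 16.55
tool_pos: [0.4245, 0.1749, 0.0202]
ee_rot: [179.9, -0.0, 90.0]
force: [0.3, -0.3, 5.6]
gripper_width: 0.0004
```

Emit:
servo_tool(moves=[[0,0,0.015,0,0,0,0],[0,0,0,0,0,0,0]])

```text
t: 16.72
tool_pos: [0.4244, 0.1749, 0.0199]
ee_rot: [179.9, -0.0, 90.0]
force: [-0.9, -0.1, 6.0]
gripper_width: 0.0008
```

```bash
python3 - <<'E'
from h import *
c=snap('scene','s9'); print(arm.sense()['force'],arm.sense()['tool_pos'])
E
```

```text
[-0.36390561 -0.83430264  4.90413111] [0.42444091 0.17493324 0.01993   ]
```

Emit:
servo_tool(moves=[[0,0,0.02,0,0,0,0],[0,0,0,0,0,0,0]])

```text
t: 16.93
tool_pos: [0.4245, 0.1749, 0.0197]
ee_rot: [179.9, -0.0, 90.0]
force: [-1.9, -0.6, 10.3]
gripper_width: 0.0006
```

Emit:
servo_tool(moves=[[0,0,0.015,0,0,0,0],[0,0,0,0,0,0,0],[0,0,0,0,0,0,0]])

```text
t: 17.18
tool_pos: [0.4245, 0.175, 0.0197]
ee_rot: [179.9, -0.0, 90.0]
force: [-3.3, -1.1, 12.9]
gripper_width: 0.0009
```

Emit:
servo_tool(moves=[[0,0,-0.3,0,0,0,0],[0,0,-1,0,0,0,0],[0,0,-1,0,0,0,0.85],[0,0,-1,0,0,1,0.85],[0,0,-1,0,0,1,0.85],[0,0,-0.5,0,0,1,0.85],[0,0,0,0,0,1,0.85],[0,0,0,0,0,1,0.85],[0,0,0,0,0,1,0.85],[0,0,0,0,0,1,0.85],[0,0,0,0,0,1,0.85],[0,0,0,0,0,1,0.85]])

```text
t: 18.18
tool_pos: [0.4238, 0.1747, 0.1623]
ee_rot: [-180.0, 0.0, 35.7]
force: [-0.1, 0.0, -0.3]
gripper_width: 0.0646
```

Emit:
servo_tool(moves=[[0,0,0,0,0,1,0.85],[0,0,0,0,0,1,0.85],[0,0,0,0,0,1,0.85],[0,0,0,0,0,1,0.85],[0,0,0,0,0,1,0.85],[0,0,0,0,0,1,0.85]])

```text
t: 18.68
tool_pos: [0.4238, 0.1747, 0.1623]
ee_rot: [180.0, 0.0, -0.3]
force: [-1.1, 0.2, -0.3]
gripper_width: 0.0774
```

```bash
python3 - <<'E'
from h import *
c=snap('top','t10');s=snap('scene','s10')
bowlfit(c,.06,(.544,.129));bowlfit(s,.06,(.544,.129))
W=cloud(s); h={}
for n,(x,y,a,b) in dict(ta=(.534,-.463,.042,.06),t1=(.639,-.161,.02,.04),t2=(.536,-.161,.02,.04),t3=(.434,-.143,.02,.04)).items():
  for k,cc in(('top',c),('scene',s)):
    W=cloud(cc)
    m=(W[...,2]>a)&(W[...,2]<b)&(abs(W[...,0]-x)<.053)&(abs(W[...,1]-y)<.045)
    P=W[m]; print(n,k,rectfit(P[:,:2],(x,y)),len(P),np.median(P[:,2]))
need(.5346,-.162,.16,0)
E
```

```text
bowl 473 [0.5424 0.1291] rim z 0.0593 tilt [-0.2  -0.45]
bowl 473 [0.5438 0.1287] rim z 0.0585 tilt [ 0.1  -0.31]
ta top (array([ 0.53343142, -0.46389872]), np.float64(0.7428298371076554), np.float64(0.022104526081824838)) 572 0.04959057237900555
ta scene (array([ 0.53464019, -0.46348152]), np.float64(1.176033036111562), np.float64(0.01912732138370857)) 911 0.04898799457957
t1 top (array([ 0.63880188, -0.16136474]), np.float64(-6.701437801867265), np.float64(0.008096755306202588)) 506 0.027849453921040032
t1 scene (array([ 0.6400303 , -0.16139813]), np.float64(-7.045219884501574), np.float64(0.04101467410590576)) 603 0.027363613156522824
t2 top (array([ 0.53454503, -0.16299638]), np.float64(0.34740529998723835), np.float64(0.005507876008658355)) 524 0.02779196800831075
t2 scene (array([ 0.53641419, -0.16262441]), np.float64(1.6143451158105968), np.float64(0.04187769353261599)) 617 0.02739000922117261
t3 top (array([ 0.43358505, -0.14060288]), np.float64(-0.33191229966207636), np.float64(0.0)) 538 0.027851474754570053
t3 scene (array([ 0.43437538, -0.14187211]), np.float64(-1.3308166677315099), np.float64(0.034640814475260615)) 630 0.02733692622897242
t 18.78 pos [0.4238 0.1747 0.1623] rot [ 1.7999e+02  2.0000e-02 -2.0000e-02] F [ 0.6 -1.2 -0.4] w 0.0774
 shift units tool xyz [ 3.7  11.22  0.08] turn units z -0.0
```

View pics/s10.png

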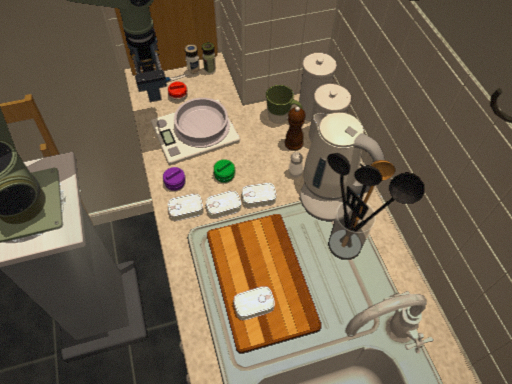

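Emit:
servo_tool(moves=[[0.35,1,0,0,0,0,0.85],[0.35,1,0,0,0,0,0.85],[0.35,1,0,0,0,0,0.85],[0.35,1,0,0,0,0,0.85],[0.35,1,0,0,0,0,0.85],[0.35,1,0,0,0,0,0.85],[0.35,1,0,0,0,0,0.85],[0.35,1,0,0,0,0,0.85],[0.35,1,0,0,0,0,0.85],[0.35,1,0,0,0,0,0.85],[0.2,1,0,0,0,0,0.85],[0.02,0.25,0,0,0,-0.16,0.85]])

```text
t: 19.78
tool_pos: [0.5365, -0.1669, 0.1621]
ee_rot: [179.9, -0.1, 1.0]
force: [0.2, 0.2, -0.4]
gripper_width: 0.0776
```

Emit:
servo_tool(moves=[[0,0,0.6,0,0,0,0.85],[0,0,1,0,0,0,0.85],[0,0,1,0,0,0,0.85]])

```text
t: 20.03
tool_pos: [0.5361, -0.1635, 0.0843]
ee_rot: [179.9, -0.2, 1.0]
force: [0.1, -1.1, -0.9]
gripper_width: 0.0776
```

```bash
python3 - <<'E'
from h import *
need(.5355,-.1628,.007,1)
E
```

```text
t 20.03 pos [ 0.5361 -0.1635  0.0843] rot [ 1.7994e+02 -1.6000e-01  1.0500e+00] F [ 0.1 -1.1 -0.9] w 0.0776
 shift units tool xyz [-0.03 -0.03  2.58] turn units z 0.01
```

Emit:
servo_tool(moves=[[-0.02,0,1,0,0,0,0.85],[0,0,0.8,0,0,0,0.85],[0,0,0.5,0,0,0,0.85],[0,0,0.25,0,0,0,0.85],[0,0,0,0,0,0,0.85],[0,0,0,0,0,0,0.4],[0,0,0,0,0,0,0.4],[0,0,0,0,0,0,0.4],[0,0,0,0,0,0,0.4],[0,0,0,0,0,0,0.4],[0,0,0,0,0,0,0.4]], force=30)

```text
t: 20.95
tool_pos: [0.5358, -0.163, 0.0092]
ee_rot: [180.0, -0.1, 0.9]
force: [-0.6, 0.9, 6.6]
gripper_width: 0.0583
```

Emit:
servo_tool(moves=[[0,0,-0.3,0,0,0,0.4],[0,0,-1,0,0,0,0.4],[0,0,-1,0,0,0,0.4],[0,0,-1,0,0,0,0.4],[0,0,-1,0,0,0,0.4],[0,0,-0.5,0,0,0.16,0.4],[0,-1,0,0,0,0,0.4],[0,-1,0,0,0,0,0.4],[0,-1,0,0,0,0,0.4]])

```text
t: 21.7
tool_pos: [0.5343, -0.0722, 0.1525]
ee_rot: [180.0, -0.0, -0.1]
force: [1.1, 0.0, -1.3]
gripper_width: 0.0581
```

```bash
python3 - <<'E'
from h import *
need(.543,.129,.15,0)
E
```

```text
t 21.7 pos [ 0.5343 -0.0722  0.1525] rot [ 1.7998e+02 -1.0000e-02 -1.2000e-01] F [ 1.1  0.  -1.3] w 0.0581
 shift units tool xyz [ 0.27 -6.71  0.08] turn units z -0.02
```

Emit:
servo_tool(moves=[[0.1,-1,0,0,0,0,0.4],[0.1,-1,0,0,0,0,0.4],[0.07,-1,0,0,0,0,0.4],[0,-1,0,0,0,0,0.4],[0,-1,0,0,0,0,0.4],[0,-1,0,0,0,0,0.4],[0,-0.7,0,0,0,0,0.4],[0,0,0,0,0,0,0.4],[0,0,0,0,0,0,0.4]])

```text
t: 22.45
tool_pos: [0.5426, 0.1289, 0.1518]
ee_rot: [180.0, 0.0, 0.1]
force: [-0.2, -0.1, -2.4]
gripper_width: 0.0583
```

```bash
python3 - <<'E'
from h import *
need(.543,.129,.038,0)
s=snap('scene','s11'); snap('wrist','w11')
E
```

```text
t 22.45 pos [0.5426 0.1289 0.1518] rot [1.7995e+02 4.0000e-02 1.0000e-01] F [-0.2 -0.1 -2.4] w 0.0583
 shift units tool xyz [ 0.02 -0.01  3.79] turn units z 0.02
```

View pics/s11.png

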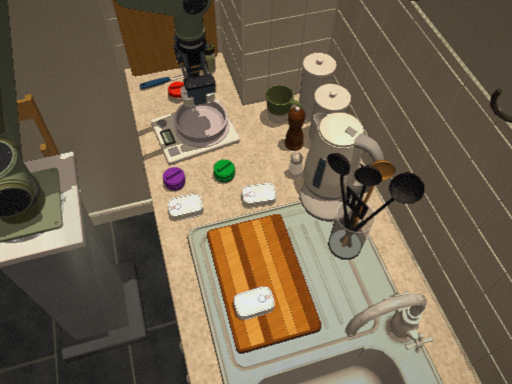

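View pics/w11.png

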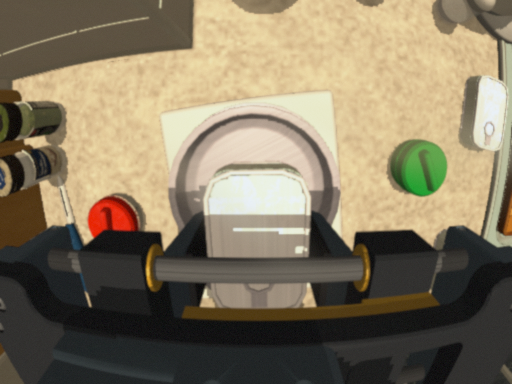

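Emit:
servo_tool(moves=[[0,0,0.6,0,0,0,0.4],[0,0,1,0,0,0,0.4],[0,0,1,0,0,0,0.4],[0,0,0.7,0,0,0,0.4],[0,0,0.3,0,0,0,0.4],[0,0,0.1,0,0,0,0.4],[0,0,0,0,0,0,0.4],[0,0,0,0,0,0,0.4]])

```text
t: 23.22
tool_pos: [0.5443, 0.128, 0.0421]
ee_rot: [-180.0, -0.1, -0.1]
force: [-0.3, 1.0, -1.3]
gripper_width: 0.0585
```

```bash
python3 - <<'E'
from h import *
need(.543,.129,.037,0)
E
```

```text
t 23.22 pos [0.5443 0.128  0.0421] rot [-1.7998e+02 -1.4000e-01 -8.0000e-02] F [-0.3  1.  -1.3] w 0.0585
 shift units tool xyz [-0.04 -0.03  0.17] turn units z -0.01
```

Emit:
servo_tool(moves=[[-0.04,-0.03,0.06,0,0,0,0.4],[0,0,0.05,0,0,0,0.4],[0,0,0.03,0,0,0,0.4],[0,0,0,0,0,0,0.4]])

```text
t: 23.55
tool_pos: [0.5422, 0.1293, 0.0372]
ee_rot: [-180.0, -0.1, -0.0]
force: [0.2, -0.5, 0.1]
gripper_width: 0.0581
```

Emit:
servo_tool(moves=[[0,0,0.03,0,0,0,0.4],[0,0,0,0,0,0,0.4],[0,0,0,0,0,0,0.75],[0,0,0,0,0,0,0.75],[0,0,0,0,0,0,0.75],[0,0,-0.3,0,0,0,0.75],[0,0,-0.7,0,0,0,0.75],[0,0,-1,0,0,0,0.75],[0,0,-1,0,0,0,0.75],[0,0,-1,0,0,0,0.75]])

```text
t: 24.38
tool_pos: [0.5417, 0.1291, 0.1574]
ee_rot: [180.0, 0.0, -0.0]
force: [0.0, -0.4, 0.3]
gripper_width: 0.0684
```

Emit:
servo_tool(moves=[[-0.3,1,0,0,0,0,0.85],[-0.4,1,0,0,0,0,0.85],[-0.4,1,0,0,0,0,0.85],[-0.4,1,0,0,0,0,0.85],[-0.4,1,0,0,0,0,0.85],[-0.4,1,0,0,0,0,0.85],[-0.4,1,0,0,0,0,0.85],[-0.4,1,0,0,0,0,0.85],[-0.4,1,0,0,0,0,0.85],[0,0,0,0,0,0,0.85]])

```text
t: 25.22
tool_pos: [0.4349, -0.1447, 0.1564]
ee_rot: [179.9, 0.0, -0.3]
force: [0.5, 0.8, 0.2]
gripper_width: 0.0774
```

```bash
cat >> h.py <<'E'
def tins(z,n,c0=(.543,.129),views=('top','scene'),tag='x'):
    for k in views:
        c=snap(k,tag+k); W=cloud(c)
        m=(abs(W[...,2]-z)<.008)&(abs(W[...,0]-c0[0])<.055)&(abs(W[...,1]-c0[1])<.045); P=W[m]
        r=rectfit(P[:,:2],c0); A=np.c_[P[:,:2],np.ones(len(P))]; pl=np.linalg.lstsq(A,P[:,2],rcond=None)[0]
        print(n,k,r[0].round(4),round(r[1],2),'cost',round(r[2],3),len(P),'z',np.median(P[:,2]).round(4),'tilt',np.degrees(pl[:2]).round(2))
E
python3 - <<'E'
from h import *
tins(.058,'stack1',tag='p1'); 
bowlfit(load('p1top'),.06,(.544,.129));bowlfit(load('p1scene'),.06,(.544,.129))
need(.434,-.1412,.007,-1)
c=load('p1scene');cv2.imwrite('pics/p1c.png',cv2.resize(c['frame'][80:230,130:300],None,fx=3,fy=3)[...,::-1])
E
```

```text
stack1 top [0.5412 0.1273] 1.66 cost 0.003 546 z 0.0557 tilt [-0.21 -0.12]
stack1 scene [0.5429 0.1277] 1.13 cost 0.06 453 z 0.0556 tilt [ 0.07 -0.17]
bowl 1003 [0.5428 0.1295] rim z 0.0573 tilt [-0.06 -0.21]
bowl 760 [0.5436 0.1297] rim z 0.0566 tilt [ 0.96 -0.2 ]
t 25.32 pos [ 0.4365 -0.1416  0.1563] rot [-1.8e+02 -4.0e-02 -2.0e-01] F [-0.4 -0.4  0.2] w 0.0777
 shift units tool xyz [-0.09 -0.01  4.98] turn units z 0.13
```

View pics/p1c.png

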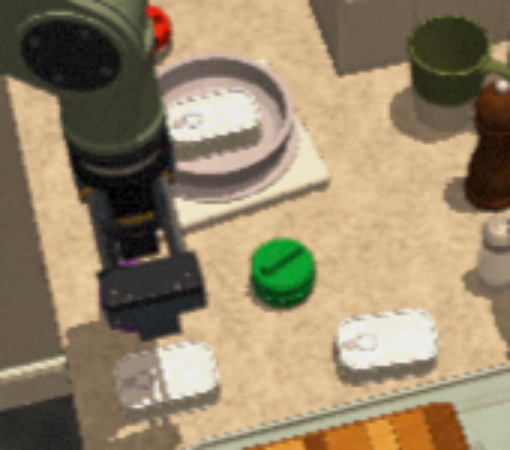

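Emit:
servo_tool(moves=[[-0.08,0.02,0.6,0,0,0.13,0.76],[0,0,1,0,0,0,0.76],[0,0,1,0,0,0,0.76],[0,0,1,0,0,0,0.76],[0,0,0.7,0,0,0,0.76],[0,0,0.4,0,0,0,0.76],[0,0,0.2,0,0,0,0.76],[0,0,0.05,0,0,0,0.76],[0,0,0,0,0,0,0.76]])

```text
t: 26.07
tool_pos: [0.435, -0.1409, 0.0075]
ee_rot: [180.0, -0.0, -0.8]
force: [-0.6, -0.1, -0.3]
gripper_width: 0.0695
```

Emit:
servo_tool(moves=[[0,0,0,0,0,0,0.4],[0,0,0,0,0,0,0.4],[0,0,0,0,0,0,0.4],[0,0,0,0,0,0,0.4],[0,0,0,0,0,0,0.4],[0,0,0,0,0,0,0.4]], force=30)

```text
t: 26.57
tool_pos: [0.4352, -0.1415, 0.0082]
ee_rot: [180.0, -0.1, -0.8]
force: [-0.4, 3.1, 5.9]
gripper_width: 0.0576
```

Emit:
servo_tool(moves=[[0,0,-0.3,0,0,0,0.4],[0,0,-1,0,0,0,0.4],[0,0,-1,0,0,0,0.4],[0,0,-1,0,0,0,0.4],[0,0,-1,0,0,0,0.4],[0,0,-0.5,0,0,-0.17,0.4],[0.4,-1,0,0,0,0,0.4],[0.4,-1,0,0,0,0,0.4],[0.4,-1,0,0,0,0,0.4]])

```text
t: 27.32
tool_pos: [0.4699, -0.0508, 0.1521]
ee_rot: [180.0, -0.0, 0.1]
force: [-0.3, -0.7, -1.9]
gripper_width: 0.0583
```

```bash
python3 - <<'E'
from h import *
need(.543,.128,.15,0)
E
```

```text
t 27.32 pos [ 0.4699 -0.0508  0.1521] rot [ 1.7997e+02 -5.0000e-02  8.0000e-02] F [-0.3 -0.7 -1.9] w 0.0583
 shift units tool xyz [ 2.45 -5.96  0.07] turn units z 0.01
```

Emit:
servo_tool(moves=[[0.4,-1,0,0,0,0,0.4],[0.4,-1,0,0,0,0,0.4],[0.4,-1,0,0,0,0,0.4],[0.4,-1,0,0,0,0,0.4],[0.4,-1,0,0,0,0,0.4],[0.45,-0.96,0,0,0,0,0.4],[0,0,0,0,0,0,0.4],[0,0,0.5,0,0,0,0.4],[0,0,0.8,0,0,0,0.4],[0,0,0.6,0,0,0,0.4],[0,0,0,0,0,0,0.4]])

```text
t: 28.23
tool_pos: [0.5395, 0.1266, 0.0908]
ee_rot: [179.9, 0.5, 0.2]
force: [0.1, -0.8, -2.2]
gripper_width: 0.0579
```

```bash
python3 - <<'E'
from h import *
need(.543,.128,.067,0)
snap('scene','s12');snap('wrist','w12')
need(.543,.128,.067,0)
E
```

```text
t 28.23 pos [0.5395 0.1266 0.0908] rot [179.87   0.49   0.2 ] F [ 0.1 -0.8 -2.2] w 0.0579
 shift units tool xyz [ 0.12 -0.05  0.79] turn units z 0.03
t 28.33 pos [0.5424 0.1272 0.0942] rot [1.7996e+02 8.0000e-02 1.8000e-01] F [ 0.8  0.  -1.8] w 0.0578
 shift units tool xyz [ 0.02 -0.03  0.91] turn units z 0.03
```

View pics/w12.png

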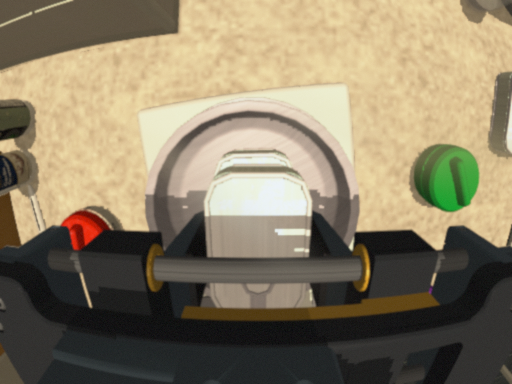

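Emit:
servo_tool(moves=[[0.03,-0.03,0.4,0,0,0,0.4],[0,0,0.3,0,0,0,0.4],[0,0,0.1,0,0,0,0.4],[0,0,0.07,0,0,0,0.4],[0,0,0,0,0,0,0.4],[0,0,0,0,0,0,0.4],[0,0,0.04,0,0,0,0.4],[0,0,0.03,0,0,0,0.4],[0,0,0,0,0,0,0.4]])

```text
t: 29.08
tool_pos: [0.5441, 0.1287, 0.0663]
ee_rot: [-180.0, -0.0, 0.2]
force: [1.6, -0.1, -0.8]
gripper_width: 0.0579
```

```bash
python3 - <<'E'
from h import *
need(.543,.128,.0662,0)
E
```

```text
t 29.08 pos [0.5441 0.1287 0.0663] rot [-1.8e+02 -4.0e-02  2.0e-01] F [ 1.6 -0.1 -0.8] w 0.0579
 shift units tool xyz [-0.04  0.02  0.  ] turn units z 0.03
```

Emit:
servo_tool(moves=[[-0.03,0.03,0.03,0,0,0,0.4],[0,0,0.02,0,0,0,0.4],[0,0,0,0,0,0,0.4]])

```text
t: 29.33
tool_pos: [0.5441, 0.1286, 0.0663]
ee_rot: [-179.9, -0.2, 0.2]
force: [-1.2, 3.0, 7.4]
gripper_width: 0.0577
```

Emit:
servo_tool(moves=[[0,0,0,0,0,0,0.75],[0,0,0,0,0,0,0.75],[0,0,0,0,0,0,0.75],[0,0,-0.3,0,0,0,0.75],[0,0,-0.7,0,0,0,0.75],[0,0,-1,0,0,0,0.75],[0,0,-1,0,0,0,0.75]])

```text
t: 29.92
tool_pos: [0.5422, 0.1275, 0.1553]
ee_rot: [180.0, 0.1, 0.2]
force: [1.4, 0.3, 0.0]
gripper_width: 0.0684
```

Emit:
servo_tool(moves=[[0.25,1,0,0,0,0,0.85],[0.35,1,0,0,0,0,0.85],[0.35,1,0,0,0,0,0.85],[0.35,1,0,0,0,0,0.85],[0.35,1,0,0,0,0,0.85],[0.35,1,0,0,0,0,0.85],[0.35,1,0,0,0,0.5,0.85],[0.35,1,0,0,0,0.6,0.85],[0.35,1,0,0,0,0,0.85],[0.1,0.5,0,0,0,0,0.85],[0,0,0,0,0,0,0.85]])

```text
t: 30.83
tool_pos: [0.6316, -0.162, 0.1545]
ee_rot: [179.9, -0.0, -6.6]
force: [-0.3, 0.7, 0.3]
gripper_width: 0.0776
```

```bash
python3 - <<'E'
from h import *
tins(.088,'stack2',tag='p2')
bowlfit(load('p2top'),.06,(.544,.129))
tins(.028,'t1',c0=(.639,-.161),tag='p2b',views=('scene',))
need(.6394,-.1614,.007,-6.9)
c=load('p2scene');cv2.imwrite('pics/p2c.png',cv2.resize(c['frame'][60:230,130:310],None,fx=3,fy=3)[...,::-1])
E
```

```text
stack2 top [0.5427 0.127 ] 0.94 cost 0.009 590 z 0.0857 tilt [-0.25 -0.16]
stack2 scene [0.5435 0.127 ] -0.16 cost 0.045 468 z 0.0853 tilt [-0.27  0.52]
bowl 516 [0.5427 0.1295] rim z 0.0594 tilt [-0.24 -0.45]
t1 scene [ 0.6394 -0.1612] -5.0 cost 0.039 602 z 0.0274 tilt [0.25 1.52]
t 30.98 pos [ 0.631  -0.1576  0.1546] rot [-1.7995e+02  5.0000e-02 -6.3900e+00] F [ 0.1  0.6 -0.2] w 0.0774
 shift units tool xyz [0.3  0.1  4.92] turn units z 0.09
```

View pics/p2c.png

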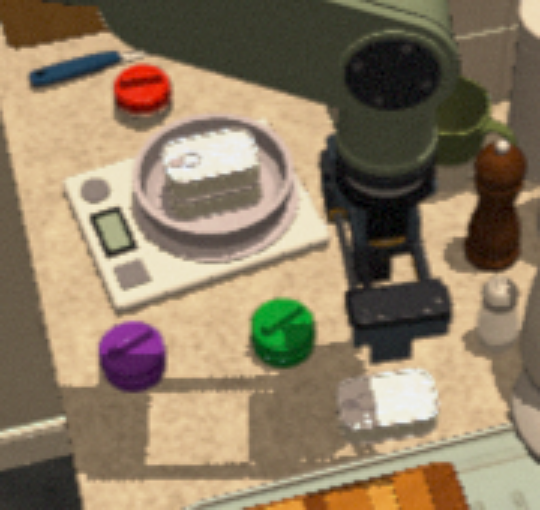

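Emit:
servo_tool(moves=[[0.3,0.1,0.6,0,0,0.09,0.85],[0,0,1,0,0,0,0.85],[0,0,1,0,0,0,0.85],[0,0,0.9,0,0,0,0.85],[0,0,0.7,0,0,0,0.8],[0,0,0.4,0,0,0,0.8],[0,0,0.2,0,0,0,0.8],[0,0,0.05,0,0,0,0.8],[0,0,0,0,0,0,0.8]])

```text
t: 31.73
tool_pos: [0.6408, -0.1622, 0.0099]
ee_rot: [180.0, -0.1, -6.9]
force: [0.2, -0.1, -0.1]
gripper_width: 0.0727
```

Emit:
servo_tool(moves=[[0,0,0,0,0,0,0.4],[0,0,0,0,0,0,0.4],[0,0,0,0,0,0,0.4],[0,0,0,0,0,0,0.4],[0,0,0,0,0,0,0.4],[0,0,0,0,0,0,0.4]], force=30)

```text
t: 32.23
tool_pos: [0.6412, -0.1626, 0.0105]
ee_rot: [-180.0, -0.2, -7.0]
force: [-0.5, 2.4, 6.1]
gripper_width: 0.0579
```

Emit:
servo_tool(moves=[[0,0,-0.3,0,0,0,0.4],[0,0,-1,0,0,0,0.4],[0,0,-1,0,0,0,0.4],[0,0,-1,0,0,0,0.4],[0,0,-1,0,0,-0.5,0.4],[0,0,-0.8,0,0,-0.6,0.4],[-0.3,-1,0,0,0,0,0.4],[-0.3,-1,0,0,0,0,0.4],[-0.3,-1,0,0,0,0,0.4],[0,0,0,0,0,0,0.4]])

```text
t: 33.07
tool_pos: [0.6112, -0.068, 0.1623]
ee_rot: [-179.8, 0.2, -0.2]
force: [-0.4, -0.7, -2.0]
gripper_width: 0.0581
```

```bash
python3 - <<'E'
from h import *
need(.543,.128,.15,0.2)
E
```

```text
t 33.07 pos [ 0.6112 -0.068   0.1623] rot [-1.7984e+02  1.8000e-01 -1.5000e-01] F [-0.4 -0.7 -2. ] w 0.0581
 shift units tool xyz [-2.29 -6.52  0.43] turn units z -0.06
```

Emit:
servo_tool(moves=[[-0.35,-1,0,0,0,-0.04,0.4],[-0.35,-1,0,0,0,0,0.4],[-0.35,-1,0,0,0,0,0.4],[-0.35,-1,0,0,0,0,0.4],[-0.35,-1,0,0,0,0,0.4],[-0.35,-1,0,0,0,0,0.4],[-0.15,-0.5,0,0,0,0,0.4],[0,0,0.5,0,0,0,0.4],[0,0,0.6,0,0,0,0.4],[0,0,0,0,0,0,0.4],[0,0,0,0,0,0,0.4]])

```text
t: 33.98
tool_pos: [0.5459, 0.1222, 0.1284]
ee_rot: [179.9, 0.1, -0.1]
force: [1.1, -0.4, -1.4]
gripper_width: 0.0577
```

```bash
python3 - <<'E'
from h import *
snap('scene','s13');snap('wrist','w13')
need(.5443,.1275,.0985,0.2)
E
```

```text
t 34.08 pos [0.5473 0.1223 0.1299] rot [ 1.8e+02 -7.0e-02 -1.3e-01] F [ 1.1 -1.1 -0.6] w 0.0577
 shift units tool xyz [-0.1  -0.17  1.05] turn units z -0.06
```

View pics/w13.png

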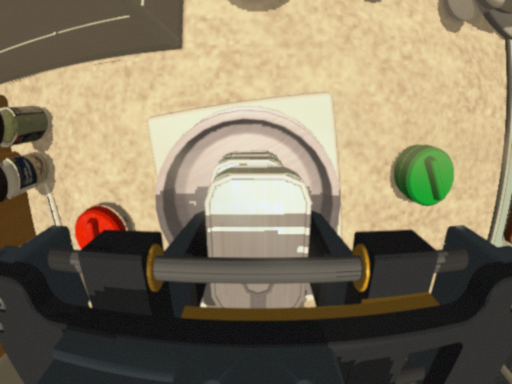

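Emit:
servo_tool(moves=[[-0.1,-0.17,0,0,0,-0.06,0.4],[0,0,0.4,0,0,0,0.4],[0,0,0.3,0,0,0,0.4],[0,0,0.1,0,0,0,0.4],[0,0,0,0,0,0,0.4],[0,0,0,0,0,0,0.4]])

```text
t: 34.58
tool_pos: [0.5438, 0.1278, 0.1051]
ee_rot: [180.0, -0.0, 0.3]
force: [-0.2, -0.2, -1.9]
gripper_width: 0.0575
```

```bash
python3 - <<'E'
from h import *
need(.5443,.1275,.0985,0.2)
E
```

```text
t 34.58 pos [0.5438 0.1278 0.1051] rot [179.99  -0.     0.26] F [-0.2 -0.2 -1.9] w 0.0575
 shift units tool xyz [0.02 0.01 0.22] turn units z 0.01
```

Emit:
servo_tool(moves=[[0.02,0,0.1,0,0,0,0.4],[0,0,0.06,0,0,0,0.4],[0,0,0.04,0,0,0,0.4],[0,0,0,0,0,0,0.4],[0,0,0,0,0,0,0.4]])

```text
t: 35.0
tool_pos: [0.5443, 0.1277, 0.099]
ee_rot: [180.0, -0.0, 0.3]
force: [0.0, -0.8, -1.1]
gripper_width: 0.0577
```

Emit:
servo_tool(moves=[[0,0,0.03,0,0,0,0.4],[0,0,0,0,0,0,0.4]])

```text
t: 35.17
tool_pos: [0.5445, 0.1278, 0.0986]
ee_rot: [-180.0, -0.0, 0.3]
force: [-1.4, -0.4, 1.4]
gripper_width: 0.0574
```

Contact. Release, retreat, and go towards the tin on the board.

Emit:
servo_tool(moves=[[0,0,0.01,0,0,0,0.4],[0,0,0,0,0,0,0.75],[0,0,0,0,0,0,0.75],[0,0,0,0,0,0,0.75],[0,0,-0.3,0,0,0,0.75],[0,0,-0.7,0,0,0,0.75],[0,0,-1,0,0,0,0.75],[0,0,-0.5,0,0,0,0.75],[0,1,0,0,0,0,0.85],[0,1,0,0,0,0,0.85],[0,1,0,0,0,0,0.85],[0,1,0,0,0,0,0.85]])

```text
t: 36.17
tool_pos: [0.5448, 0.0067, 0.1737]
ee_rot: [180.0, -0.1, 0.3]
force: [-0.3, -0.2, 0.2]
gripper_width: 0.0778
```

Emit:
servo_tool(moves=[[0,1,0,0,0,0,0.85],[0,1,0,0,0,0,0.85],[0,1,0,0,0,0,0.85],[0,1,0,0,0,0,0.85],[0,1,0,0,0,0,0.85],[0,1,0,0,0,0,0.85],[0,1,0,0,0,0,0.85],[0,1,0,0,0,0,0.85],[0,1,0,0,0,0,0.85],[0,1,0,0,0,0,0.85],[0,1,0,0,0,0,0.85],[0,1,0,0,0,0,0.85]])

```text
t: 37.17
tool_pos: [0.5463, -0.3538, 0.1735]
ee_rot: [180.0, -0.0, 0.2]
force: [0.3, 0.7, -0.1]
gripper_width: 0.0775
```

```bash
python3 - <<'E'
from h import *
tins(.118,'stack3',tag='p3')
bowlfit(load('p3top'),.06,(.544,.129))
tins(.05,'ta',c0=(.534,-.4637),tag='p3b')
need(.534,-.4637,.029,1)
c=load('p3scene');cv2.imwrite('pics/p3c.png',cv2.resize(c['frame'][60:230,130:310],None,fx=3,fy=3)[...,::-1])
E
```

```text
stack3 top [0.5416 0.1259] 0.42 cost 0.01 629 z 0.1158 tilt [-0.3   0.11]
stack3 scene [0.5403 0.121 ] 0.73 cost 0.0 52 z 0.1149 tilt [-5.62  4.13]
bowl 509 [0.5426 0.1297] rim z 0.0594 tilt [-0.08 -0.41]
ta top [ 0.5256 -0.4629] 3.97 cost 0.007 241 z 0.0496 tilt [-1.41 -0.37]
ta scene [ 0.5345 -0.4635] 1.03 cost 0.022 911 z 0.049 tilt [0.28 0.77]
t 37.37 pos [ 0.5462 -0.3526  0.1729] rot [-1.7997e+02  0.0000e+00  1.7000e-01] F [-0.8 -0.4 -0.6] w 0.0775
 shift units tool xyz [-0.42  3.7   4.79] turn units z -0.14
```

View pics/p3c.png

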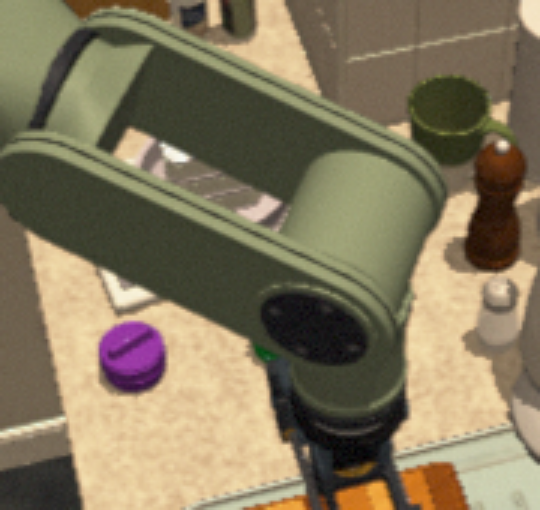

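Emit:
servo_tool(moves=[[-0.1,1,0,0,0,-0.14,0.85],[-0.1,1,0,0,0,0,0.85],[-0.1,1,0,0,0,0,0.85],[-0.06,0.7,0,0,0,0,0.85],[0,0,1,0,0,0,0.85],[0,0,1,0,0,0,0.85],[0,0,1,0,0,0,0.85],[0,0,0.6,0,0,0,0.85],[0,0,0,0,0,0,0.85],[0,0,0,0,0,0,0.85]])

```text
t: 38.2
tool_pos: [0.5375, -0.4619, 0.0645]
ee_rot: [-179.9, 0.1, 1.2]
force: [-0.2, -0.7, 1.1]
gripper_width: 0.0779
```

```bash
python3 - <<'E'
from h import *
need(.534,-.4637,.029,1)
E
```

```text
t 38.2 pos [ 0.5375 -0.4619  0.0645] rot [-1.7992e+02  7.0000e-02  1.1700e+00] F [-0.2 -0.7  1.1] w 0.0779
 shift units tool xyz [-0.12  0.06  1.18] turn units z 0.03
```

Emit:
servo_tool(moves=[[-0.1,0.06,0.5,0,0,0,0.85],[0,0,0.4,0,0,0,0.8],[0,0,0.2,0,0,0,0.8],[0,0,0.08,0,0,0,0.8],[0,0,0,0,0,0,0.8],[0,0,0,0,0,0,0.8]])

```text
t: 38.7
tool_pos: [0.5348, -0.4654, 0.0302]
ee_rot: [180.0, -0.0, 1.1]
force: [0.2, -0.5, 0.5]
gripper_width: 0.0731
```

Emit:
servo_tool(moves=[[0,0,0,0,0,0,0.4],[0,0,0,0,0,0,0.4],[0,0,0,0,0,0,0.4],[0,0,0,0,0,0,0.4],[0,0,0,0,0,0,0.4],[0,0,0,0,0,0,0.4]], force=30)

```text
t: 39.2
tool_pos: [0.5346, -0.465, 0.0301]
ee_rot: [-180.0, -0.0, 1.1]
force: [0.4, 2.6, 3.6]
gripper_width: 0.0581
```

Emit:
servo_tool(moves=[[0,0,-0.3,0,0,0,0.4],[0,0,-1,0,0,0,0.4],[0,0,-1,0,0,0,0.4],[0,0,-1,0,0,0,0.4],[0,0,-1,0,0,0,0.4],[0,0,-0.5,0,0,0.14,0.4],[0,-1,0,0,0,0,0.4],[0,-1,0,0,0,0,0.4],[0,-1,0,0,0,0,0.4],[0,-1,0,0,0,0,0.4],[0,-1,0,0,0,0,0.4],[0,-1,0,0,0,0,0.4]])

```text
t: 40.2
tool_pos: [0.533, -0.2843, 0.1733]
ee_rot: [180.0, 0.0, 0.2]
force: [0.0, 0.6, -1.6]
gripper_width: 0.0579
```

```bash
python3 - <<'E'
from h import *
need(.543,.1275,.17,0.2)
E
```

```text
t 40.2 pos [ 0.533  -0.2843  0.1733] rot [1.7996e+02 3.0000e-02 2.4000e-01] F [ 0.   0.6 -1.6] w 0.0579
 shift units tool xyz [  0.39 -13.73   0.1 ] turn units z 0.01
```

Emit:
servo_tool(moves=[[0.03,-1,0,0,0,0,0.4],[0.03,-1,0,0,0,0,0.4],[0.03,-1,0,0,0,0,0.4],[0.03,-1,0,0,0,0,0.4],[0.03,-1,0,0,0,0,0.4],[0.03,-1,0,0,0,0,0.4],[0.03,-1,0,0,0,0,0.4],[0.03,-1,0,0,0,0,0.4],[0.03,-1,0,0,0,0,0.4],[0.03,-1,0,0,0,0,0.4],[0.03,-1,0,0,0,0,0.4],[0.03,-1,0,0,0,0,0.4]])

```text
t: 41.2
tool_pos: [0.5426, 0.0758, 0.1735]
ee_rot: [179.9, -0.0, 0.3]
force: [0.6, 0.9, -1.0]
gripper_width: 0.0578
```

Emit:
servo_tool(moves=[[0,-1,0,0,0,0,0.4],[0,-0.7,0,0,0,0,0.4],[0,0,0,0,0,0,0.4],[0,0,0,0,0,0,0.4]])

```text
t: 41.53
tool_pos: [0.5424, 0.1263, 0.1733]
ee_rot: [179.9, -0.0, 0.4]
force: [0.2, 0.1, -2.0]
gripper_width: 0.0578
```

```bash
python3 - <<'E'
from h import *
need(.543,.1275,.126,0.2)
snap('scene','s14');snap('wrist','w14')
bowlfit(load('s14'),.06,(.544,.129))
c=load('s14');cv2.imwrite('pics/s14c.png',cv2.resize(c['frame'][60:230,130:310],None,fx=3,fy=3)[...,::-1])
E
```

```text
t 41.53 pos [0.5424 0.1263 0.1733] rot [179.93  -0.     0.4 ] F [ 0.2  0.1 -2. ] w 0.0578
 shift units tool xyz [ 0.02 -0.04  1.58] turn units z 0.03
bowl 460 [0.5441 0.1329] rim z 0.0589 tilt [ 0.22 -0.42]
```

View pics/w14.png

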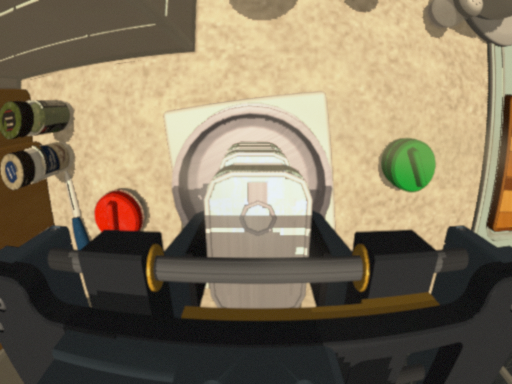

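View pics/s14c.png

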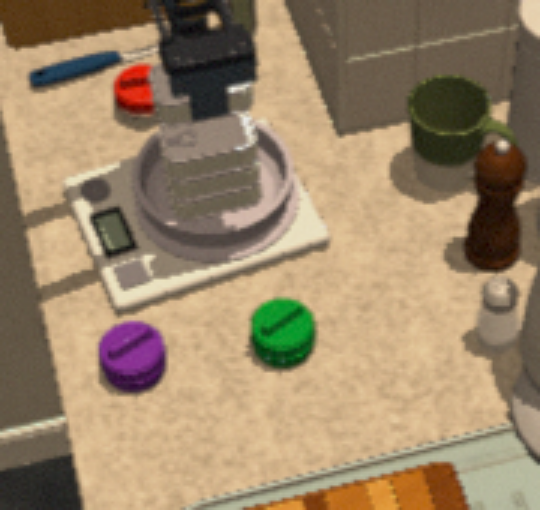

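Emit:
servo_tool(moves=[[0.02,-0.03,0.5,0,0,0,0.4],[0,0,0.5,0,0,0,0.4],[0,0,0.3,0,0,0,0.4],[0,0,0.1,0,0,0,0.4],[0,0,0,0,0,0,0.4],[0,0,0,0,0,0,0.4]])

```text
t: 42.13
tool_pos: [0.5435, 0.1263, 0.1318]
ee_rot: [180.0, -0.0, 0.2]
force: [-0.1, 0.2, -1.8]
gripper_width: 0.0582
```

Emit:
servo_tool(moves=[[0,0,0.05,0,0,0,0.4],[0,0,0.05,0,0,0,0.4],[0,0,0.03,0,0,0,0.4],[0,0,0,0,0,0,0.4]])

```text
t: 42.47
tool_pos: [0.5431, 0.1267, 0.1276]
ee_rot: [180.0, -0.0, 0.3]
force: [-0.0, 0.2, -1.9]
gripper_width: 0.0574
```

```bash
python3 - <<'E'
from h import *
need(.543,.1275,.126,0.2)
E
```

```text
t 42.47 pos [0.5431 0.1267 0.1276] rot [179.99  -0.     0.26] F [-0.   0.2 -1.9] w 0.0574
 shift units tool xyz [-0.   -0.03  0.05] turn units z 0.01
```

Emit:
servo_tool(moves=[[0,-0.02,0.04,0,0,0,0.4],[0,0,0.02,0,0,0,0.4],[0,0,0,0,0,0,0.4]])

```text
t: 42.72
tool_pos: [0.5434, 0.1274, 0.1266]
ee_rot: [-180.0, -0.1, 0.3]
force: [-1.6, -0.9, 4.9]
gripper_width: 0.0578
```

Emit:
servo_tool(moves=[[0,0,0.02,0,0,0,0.4],[0,0,0,0,0,0,0.4]])

```text
t: 42.88
tool_pos: [0.5434, 0.1274, 0.1266]
ee_rot: [-180.0, -0.1, 0.3]
force: [-2.6, -1.7, 7.6]
gripper_width: 0.0579
```

Emit:
servo_tool(moves=[[0,0,-0.02,0,0,0,0.4],[0,0,0,0,0,0,0.75],[0,0,0,0,0,0,0.75],[0,0,0,0,0,0,0.75],[0,0,-0.3,0,0,0,0.75],[0,0,-0.7,0,0,0,0.75],[0,0,-1,0,0,0,0.75],[0,0,-1,0,0,0,0.75],[-1,0,-0.3,0,0,0,0.75],[-1,0,0,0,0,0,0],[-1,0,0,0,0,0,0],[-0.7,0,0,0,0,0,0]])

```text
t: 43.88
tool_pos: [0.4297, 0.1266, 0.2254]
ee_rot: [-180.0, 0.0, 0.3]
force: [-1.4, 0.3, 0.1]
gripper_width: 0.0511
```

Emit:
servo_tool(moves=[[0,0,0,0,0,-1,0],[0,0,0,0,0,-1,0],[0,0,0,0,0,-1,0],[0,0,0,0,0,-1,0],[0,0,0,0,0,-1,0],[0,0,0,0,0,-1,0],[0,0,0,0,0,-1,0],[0,0,0,0,0,-1,0],[0,0,0,0,0,-1,0],[0,0,0,0,0,-1,0],[0,0,0,0,0,-1,0],[0,0,0,0,0,-1,0]])

```text
t: 44.88
tool_pos: [0.4322, 0.1268, 0.2253]
ee_rot: [180.0, -0.0, 72.6]
force: [-0.3, 0.1, -0.5]
gripper_width: 0.0004
```

Emit:
servo_tool(moves=[[0,0,0,0,0,-1,0],[0,0,0,0,0,-1,0],[0,0,0,0,0,-1,0],[0,0,0,0,0,-1,0],[0,0,0,0,0,-1,0],[0,0,0,0,0,-1,0],[0,0,0,0,0,-1,0],[0,0,0,0,0,-1,0],[0,0,0,0,0,-1,0],[0,0,0,0,0,-1,0],[0,0,0,0,0,-1,0],[0,0,0,0,0,-1,0]])

```text
t: 45.88
tool_pos: [0.4322, 0.1268, 0.2253]
ee_rot: [180.0, 0.0, 144.6]
force: [-0.2, -0.2, -0.2]
gripper_width: 0.0009
```

Emit:
servo_tool(moves=[[0,0,0,0,0,-1,0],[0,0,0,0,0,-1,0],[0,0,0,0,0,-1,0],[0,0,0,0,0,-1,0],[0,0,0,0,0,-1,0],[0,0,0,0,0,-1,0]])

```text
t: 46.38
tool_pos: [0.4322, 0.1269, 0.2253]
ee_rot: [180.0, 0.0, -179.4]
force: [-0.1, -0.2, -0.3]
gripper_width: 0.0002
```

```bash
python3 - <<'E'
from h import *
tins(.148,'stack4',tag='p4')
need(.4395,.0565,.05,180)
c=load('p4scene');cv2.imwrite('pics/p4c.png',cv2.resize(c['frame'][60:230,130:310],None,fx=3,fy=3)[...,::-1])
E
```

```text
stack4 top [0.5427 0.1256] 0.34 cost 0.01 668 z 0.1456 tilt [0.21 0.6 ]
stack4 scene [0.5435 0.1257] 0.49 cost 0.045 488 z 0.1456 tilt [0.22 0.13]
t 46.48 pos [0.4322 0.1269 0.2252] rot [ 1.8000e+02  4.0000e-02 -1.7975e+02] F [0.6 0.5 0.2] w 0.0006
 shift units tool xyz [-0.23 -2.35  5.84] turn units z -59.96
```

View pics/p4c.png

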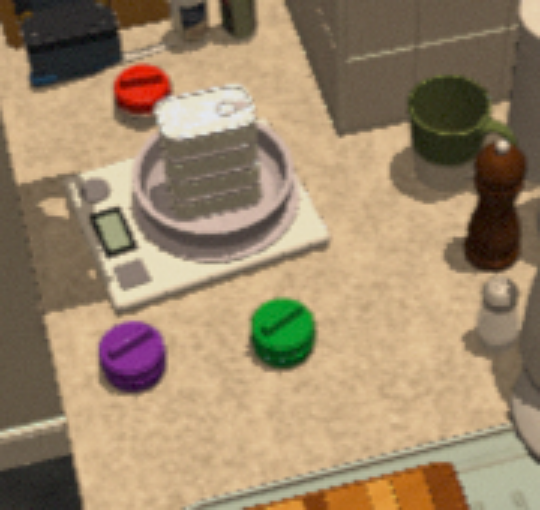

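View pics/p4top.png

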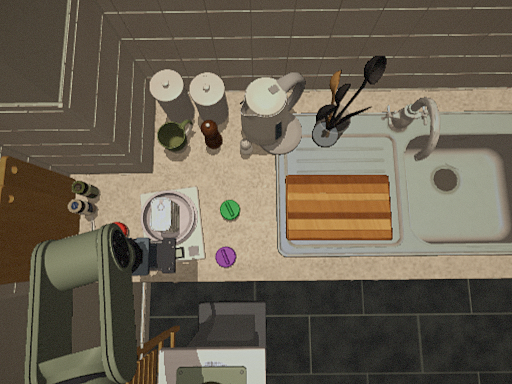

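Emit:
servo_tool(moves=[[-0.1,-0.8,0,0,0,0,0],[-0.1,-0.8,0,0,0,0,0],[0,-0.75,0,0,0,0,0],[0,0,1,0,0,0,0],[0,0,1,0,0,0,0],[0,0,1,0,0,0,0],[0,0,1,0,0,0,0],[0,0,1,0,0,0,0],[0,0,0.7,0,0,0,0],[0,0,0,0,0,0,0],[0,0,0,0,0,0,0]])

```text
t: 47.4
tool_pos: [0.4381, 0.0563, 0.0535]
ee_rot: [-180.0, -0.1, -179.8]
force: [0.5, -0.7, 0.7]
gripper_width: 0.0002
```

```bash
python3 - <<'E'
from h import *
need(.4395,.0567,.0235,-180)
E
```

```text
t 47.4 pos [0.4381 0.0563 0.0535] rot [-1.7998e+02 -1.1000e-01 -1.7984e+02] F [ 0.5 -0.7  0.7] w 0.0002
 shift units tool xyz [-0.05  0.01  1.  ] turn units z 0.03
```

Emit:
servo_tool(moves=[[-0.03,0,0.5,0,0,0,0],[0,0,0.3,0,0,0,0],[0,0,0.15,0,0,0,0],[0,0,0,0,0,0,0],[0,0,0.05,0,0,0,0],[0,0,0.03,0,0,0,0],[0,0,0,0,0,0,0]])

```text
t: 47.98
tool_pos: [0.4396, 0.0564, 0.0232]
ee_rot: [-180.0, 0.1, -179.7]
force: [-0.6, 0.6, -0.4]
gripper_width: 0.0005
```

Emit:
servo_tool(moves=[[0,0,0.03,0,0,0,0],[0,0,0.03,0,0,0,0],[0,0,0,0,0,0,0]])

```text
t: 48.23
tool_pos: [0.4395, 0.0564, 0.0212]
ee_rot: [-180.0, 0.0, -179.7]
force: [0.0, 0.9, 2.2]
gripper_width: 0.0006
```

Emit:
servo_tool(moves=[[0,0,0.03,0,0,0,0],[0,0,0.02,0,0,0,0],[0,0,0,0,0,0,0]])

```text
t: 48.48
tool_pos: [0.4395, 0.0563, 0.0199]
ee_rot: [-180.0, 0.0, -179.7]
force: [-0.7, 0.1, 6.1]
gripper_width: 0.0006
```

Emit:
servo_tool(moves=[[0,0,0.02,0,0,0,0],[0,0,0,0,0,0,0]])

```text
t: 48.65
tool_pos: [0.4396, 0.0564, 0.0197]
ee_rot: [-180.0, 0.0, -179.7]
force: [-2.0, -0.2, 10.0]
gripper_width: 0.0004
```

Emit:
servo_tool(moves=[[0,0,0,0,0,0,0],[0,0,-0.2,0,0,0,0],[0,0,-0.7,0,0,0,0],[0,0,-1,0,0,0,0],[0,0,-1,0,0,0,0],[0,0,-1,0,0,0,0],[0,0,-1,0,0,0,0],[0,0,-1,0,0,0,0],[0,0,-1,0,0,0,0],[0,-1,0,0,0,0,0],[0,-1,0,0,0,0,0],[0,-1,0,0,0,0,0]])

```text
t: 49.65
tool_pos: [0.4396, -0.0344, 0.2266]
ee_rot: [-180.0, 0.1, -179.6]
force: [-1.6, -1.1, -1.2]
gripper_width: 0.0006
```

Emit:
servo_tool(moves=[[0,-1,0,0,0,0,0],[0,-1,0,0,0,0,0],[0,-1,0,0,0,0,0],[0,-1,0,0,0,0,0],[0,-1,0,0,0,0,0],[0,0,0,0,0,0,0],[0,0,0,0,0,0,0]])

```text
t: 50.23
tool_pos: [0.44, -0.1846, 0.2255]
ee_rot: [180.0, -0.1, -179.9]
force: [0.6, 0.7, -0.2]
gripper_width: 0.0004
```

```bash
python3 - <<'E'
from h import *
tins(.148,'stack4',tag='p5')
c=load('p5top'); bowlfit(c,.06,(.544,.129)); W=cloud(c)
P=W[(W[...,2]>.055)&(W[...,2]<.066)&(np.hypot(W[...,0]-.544,W[...,1]-.129)<.1)&(np.hypot(W[...,0]-.544,W[...,1]-.129)>.072)]
print(cv2.minEnclosingCircle((P[:,:2]*1000).astype(np.float32)))
hsv=cv2.cvtColor(c['frame'],cv2.COLOR_RGB2HSV); m=((hsv[...,0]<8)|(hsv[...,0]>172))&(hsv[...,1]>150)&(hsv[...,2]>100)&(W[...,2]>.03)
m[:190]=0;m[250:]=0;m[:,150:]=0;print('timer',np.median(W[m],axis=0))
cv2.imwrite('pics/p5c.png',cv2.resize(c['frame'][110:290,60:300],None,fx=3,fy=3)[...,::-1])
need()
E
```

```text
stack4 top [0.543  0.1254] -0.46 cost 0.011 670 z 0.1458 tilt [0.32 0.74]
stack4 scene [0.547  0.1254] -0.52 cost 0.047 452 z 0.1456 tilt [0.53 0.34]
bowl 505 [0.5426 0.1296] rim z 0.0597 tilt [-0.03 -0.54]
((542.9960327148438, 130.00497436523438), 81.57569885253906)
timer [0.50203046 0.28926712 0.04057287]
t 50.33 pos [ 0.44   -0.183   0.2257] rot [ 1.7995e+02 -5.0000e-02 -1.7975e+02] F [ 0.3  0.3 -0.4] w 0.0005
 shift units tool xyz [0. 0. 0.] turn units z None
```

View pics/p5c.png

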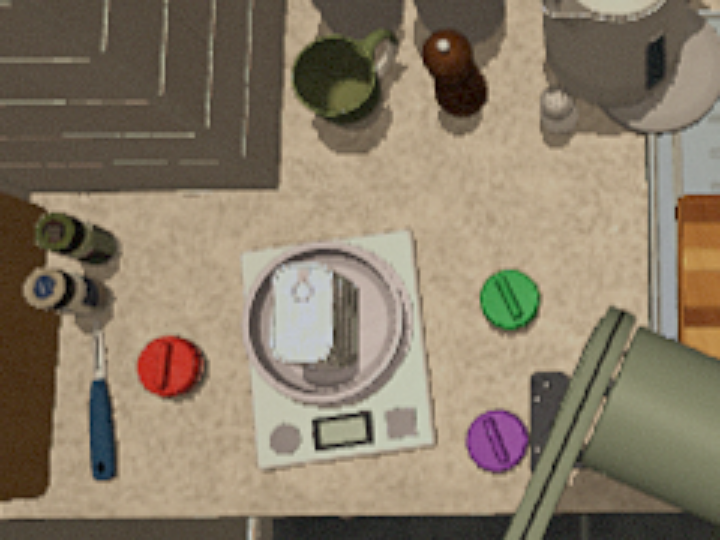

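View pics/p5scene.png

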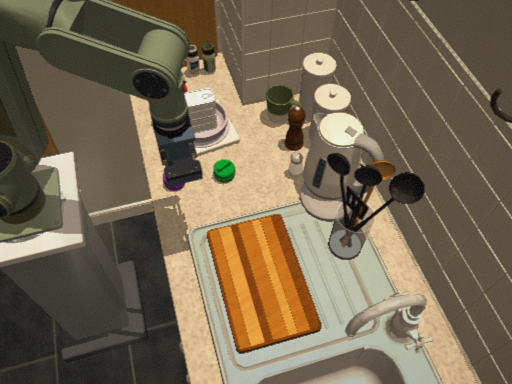

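```bash
python3 -c "
from cell import arm
print(arm.sense()['t']); print(arm.sign_off())"
```

```text
50.3333
the job is handed in; nothing more can be done
None
```

The job is handed in after about 50 s of the 210 s allowed, with every step done in the order asked; no verdict came back.

- **Timer and bowl:** I stood the red kitchen timer on the worktop left of the scale, at about (0.502, 0.289). I set the bowl on the pan, let go, and pressed tare once to its stop at about 13 N. That is about twice the 6.6 N stop force, firmer than "gently" suggests.
- **Tins:** All four tins were there. They are stacked in one column in the bowl.
- **Hold:** I pressed hold last, to its stop at about 10 N, then moved the arm clear of everything.

**Last checks:**
- **Bowl:** the bowl centre is at about (0.543, 0.130), about 1 mm from the pan centre, and it lies level.
- **Column:** the top tin is at about (0.543, 0.125), 4–5 mm to the right of the bowl centre. Its top measured 0.146 m against an expected 0.148 m, and its yaw is within about 0.5° of straight.
- **Other items:** the mug, shaker and pepper mill look unmoved.

**Disagreement:** in the last look the scene camera put the top tin at x = 0.547, 4 mm from the top camera's 0.543. The arm was then partly blocking the scene view. Before that the two cameras agreed to about 1 mm.

**Not confirmed:** I did not read the scale's display, so that both keys registered rests only on press depth and force.

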